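# Build an alternating cone-washer stack on a horizontal arbor

## Task

Hang the two cone spring washers from the rack on the stand's horizontal arbor so that the faces alternate from the washer already fitted there: the first one hollow (blue) side to hollow side with the fitted washer, the second dome to dome with the first. Then push the red sliding gate along until it closes the stack with all three washers touching, and leave it there; do not disturb the valve, the screwdriver or the pot.

Things in the scene. Friction and masses are not known exactly. Their poses are not given: they have to be found in the camera images.
- stand: Stacking stand, fixed: aluminium base 110 x 300 mm, grey post 127 mm tall at its -y end, level steel arbor sticking out of the post along the stand's +y. Origin on the table under the arbor line. The arbor lies at x = 0, z = 0.085, from y = -0.105 (shoulder) to y = 0.015 (free tip). In the right stack the first added washer's centre is at y = -0.080, the second's at y = -0.050.
- arbor_root (a point): Arbor axis at the shoulder, 85 mm up; axes as the stand's (y out along the arbor). The arbor is 32 mm thick, 120 mm long. A washer like the loose ones is already fixed here, dome against the shoulder, blue hollow side towards the free end, filling 0 to 20 mm from the shoulder (rim 10 to 20 mm). A loose washer hangs 4 mm below the axis.
- arbor_tip (a point): Centre of the arbor's free end, 85 mm above the table, rim chamfered 4 mm; axes as the stand's. Beyond it there are 60 to 80 mm of free space before the red gate, whose top is at 151 mm.
- follower (a joint): Travel (m) of the red sliding gate: 0 at the far end, its face 80 mm beyond the arbor's tip; starts at 0 to 0.02, grows towards the post. About 2.5 N of friction; it stays where it is left. Its window passes over the arbor. Closed on the right stack it reads 0.140.
- push_face (a point): Middle of the black rubber pad (60 x 28 mm) on the back of the gate's top bar, the side away from the post: push here along the stand's -y. 130 mm above the table. The bar is 92 mm wide, 12 mm thick, from 109 to 151 mm high, straight above the arbor (whose top is at 101 mm).
- rack: Grey plastic rack, fixed, 150 x 112 x 54 mm; origin in the middle of its underside. Two slots at x = -0.04 and +0.04 hold the washers on edge, axes along the rack's x. Slot floor 6 mm above the table, washer tops at 96 mm; slot cheeks reach 54 mm up.
- washer_a_centre (a point): Loose cone washer A, 90 mm across, 20 mm thick, 40 mm hole, 0.3 kg, standing on edge in a rack slot. Outer 12 mm is a flat band 10 mm thick: pinch it there, face to face, tips at most 11 mm in from the edge. Inside it dished: dome stands out 10 mm (bare steel), other side sunk 5 mm (blue). Point: its centre on its axis, mid-rim, 45 mm below its top; x axis points out of the hollow blue side.
- washer_a_hollow (a point): Point on the axis of washer A, 30 mm from its centre out of its hollow (blue) side: tells which way the hollow looks.
- washer_b_centre (a point): Loose cone washer B (like A, facing the opposite way), 90 mm across, 20 mm thick, 40 mm hole, 0.3 kg, standing on edge in a rack slot. Outer 12 mm is a flat band 10 mm thick: pinch it there, face to face, tips at most 11 mm in from the edge. Inside it dished: dome stands out 10 mm (bare steel), other side sunk 5 mm (blue). Point: its centre on its axis, mid-rim, 45 mm below its top; x axis points out of the hollow blue side.
- washer_b_hollow (a point): Point on the axis of washer B, 30 mm from its centre out of its hollow (blue) side: tells which way the hollow looks.
- valve_mid (a point): Bystander: valve head with black cap, standing, 50 mm across and 124 mm tall; the point is half-way up.
- driver_mid (a point): Bystander: screwdriver with a red grip lying flat, 177 mm long, 28 mm thick; the point is its middle.
- pot_mid (a point): Bystander: white pot with a blue lid, 45 mm across, 52 mm tall; the point is half-way up.
There are look-alikes about, which are no part of the job. What is shaped like the part that bears washer_b_centre but green is not meant. Leave any green look-alike of the part that bears washer_a_centre alone.

How it is judged:
By the outcome, as a careful person would: the job done as asked, in the order asked, and still so for the second after the job is handed in, with the robot touching nothing.
It also fails if it takes over 72 s, if anything falls off the work surface, if the arm or the gripper's body presses on something with over 40 N, if the wrist force passes 120 N, or if a joint passes its speed limit or range.

## Robot

A 6-joint arm with a two-finger parallel gripper is mounted at the origin on the work surface; the furniture and walls round the work are solid. World frame = base frame: x ahead of the robot, y to its left, z up, the work surface at z = 0. Lengths are in m, angles in rad, forces in N, time in s.
With the tool pointing down it reaches from about 0.425 to 0.95 m from the base axis. Payload 3.5 kg.
Tool frame: the origin (TCP) lies between the finger pads; the fingertips stand 25 mm ahead of it and the grasp point (between the pads) lies 6 mm ahead of it (ctrl.finger_overhang is the distance from the TCP to the fingertips, in m); x points along the fingers, y is the direction in which the jaws open and shut, and the axes are right-handed (so a half turn about x gives the same grasp; the last joint's range is limited). The gripper opens to 85 mm and grips with 20 to 120 N. Pads are 22 mm wide; open, the fingers measure 114 mm over their backs; the gripper's body (76 mm by 85 mm) begins 54 mm behind the grasp point. The pads swing forward as they close: fully open they stand 13 mm farther back than shut.
Start: joints at [-1.418, 0.286, 1.577, -0, 1.279, -0.15], TCP at [0.201, -0.644, 0.256] pointing down, gripper open.
Joint ranges: [-2.77, 2.77], [-0.9, 2.22], [0.21, 2.48], [-1.53, 4.67], [0.24, 2.81], [-2.84, 2.84]. Speed limits (rad/s): [2.79, 2.79, 3.14, 3.14, 3.14, 3.14].

## Interface

Orientations are given as a unit quaternion [x, y, z, w].
In Python, from plant import ctrl gives the robot as it stands.
- The arm moves only by the tool play_rows, never from a script. Its argument "targets" is a list of rows, each an object with "delta_pos": the shift along the world's x, y, z normalised to -1 to 1, where 1 is 1000 mm, a list of three; "delta_rot": the turn, a rotation vector about the world's x, y, z normalised to -1 to 1, where 1 is pi rad, a list of three; "claw": the finger opening in mm, from 0 to 85.4. In form: [{"delta_pos": [tx, ty, tz], "delta_rot": [wx, wy, wz], "claw": claw}, ...]. A call has 1 to 20 rows; each row is the pose to reach, as a shift and turn from the pose measured when the call began, turning the shorter way round; what a row does not reach only later rows make up. A row lasts 1/12 s, in which the tool goes at most 41.7 mm and 7.16 degrees, less where a joint would pass 70% of its speed; a pose out of reach is approached as far as the arm can. A call with a number of a shift or a turn outside -1 to 1 is refused whole. A call with a gripper value outside its range is refused whole. The fingers move at their own pace and stop on an object; "newtons" is the grip in N (left out, the last holds). Time passes only in rows, so rows that repeat a pose let the fingers close. It gives the time, the measured TCP pose, the force and the opening at its end, in the units of the state.
- ctrl.get_state(): the state, without advancing time (a new reading comes with each control period).
- ctrl.read_camera(name): name is "scene" or "top"; returns the picture (384x512x3 uint8, blue, green, red); there is no depth.
- ctrl.calibration(name): a dict with "fx", "fy", "cx", "cy" (pixels), "camera_from_world" (4x4, takes a point from world to camera coordinates). Camera axes: x right, y down, z forward; pixel columns grow to the right and rows downward; lengths in m; the calibration is good to about 2 mm. A picture is of the moment at which its call begins. calibration takes no time and is no camera call.
- ctrl.sign_off(): hands the job in, once; it reports no verdict.
The state is a dict: "time": time; "qpos": joint angles; "dq": joint speeds; "joint_efforts": joint torques, N m; "eef_pos": TCP position; "tcp_rot": TCP orientation; "contact_force": force on the tool from outside, world axes, zero at the start; "wrist_torque": the same for the moment, N m; "opening": opening from 0.0 (shut) to 1.0 (fully open).
Only numpy, scipy, OpenCV 4.12 (cv2) and the standard library are available. Lean on these libraries where they do the work, as an engineer would, in place of code of your own. Each camera call takes 0.05 s, during which the arm holds its last target. There are 200 camera calls.

## Working session

There is one attempt and no reset: what is moved stays moved. The work goes in short steps, Python scripts to look and compute and a tool call to move; the robot and the scene stay as the last step left them, time stands still between calls to the robot, and variables do not carry over. Pictures are saved under pics/ and viewed, about 8 in all and at most 12, crops included, and the job is handed in when it is done.

Besides the shell and the picture viewer there is one more tool, called by a JSON object that holds its "method" and its "body". play_rows: Moves the arm, as the interface text tells. Its arguments: {"type":"object","properties":{"targets":{"type":"array"},"newtons":{"type":"number"}},"required":["targets"]}

```bash
ls; mkdir -p pics; python3 - <<'E'
from plant import ctrl
import cv2,json
for n in("scene","top"):
    cv2.imwrite(f"pics/{n}0.png",ctrl.read_camera(n))
    c=ctrl.calibration(n);print(n,{k:(v if not hasattr(v,'tolist') else v.tolist()) for k,v in c.items()})
print(ctrl.get_state(),ctrl.finger_overhang)
E
```

```text
pics
scene {'fx': 472.8905332354093, 'fy': 472.8905332354093, 'cx': 261.2112073999318, 'cy': 191.01265099168492, 'camera_from_world': [[-0.6590979157975786, -0.752032543091995, -0.00608206559277149, 0.26967011226130333], [-0.5727766248638829, 0.5072020301377441, -0.6439511150962391, 0.41815183301132625], [0.48735703072883513, -0.4209431728330295, -0.7650424627721232, 1.1791159714204877], [0.0, 0.0, 0.0, 1.0]]}
top {'fx': 414.34614630012317, 'fy': 414.34614630012317, 'cx': 253.17016915146274, 'cy': 193.39572599681253, 'camera_from_world': [[-0.009027640352315632, -0.9999291685017839, -0.007756267723589851, -0.09390035690591364], [-0.9833336833035629, 0.01028581969008812, -0.18151878468619045, 0.5272407918247051], [0.18158570700998972, 0.005988313003989821, -0.9833568889864189, 1.4240473125542101], [0.0, 0.0, 0.0, 1.0]]}
{'time': 0.1, 'qpos': array([-1.41798993e+00,  2.87135009e-01,  1.57805046e+00,  2.47957672e-06,
        1.27864679e+00, -1.50002586e-01]), 'dq': array([-1.15865361e-03, -2.76765549e-03, -3.12313614e-03, -5.74523727e-04,
       -2.34507829e-03,  6.49079709e-06]), 'joint_efforts': array([ 1.23040467e-03, -4.07297444e+01, -2.93698096e+01, -1.15216858e-04,
        3.42318672e-03, -8.42414352e-06]), 'eef_pos': array([ 0.20122789, -0.64372278,  0.25503608]), 'tcp_rot': array([-0.69901696, -0.10744209,  0.6990175 , -0.10585845]), 'contact_force': array([-0.08294158,  0.20838663,  0.27742391]), 'wrist_torque': array([-0.03777971, -0.00494189, -0.05051004]), 'opening': 0.9961053228566867} 0.025
```

View pics/scene0.png

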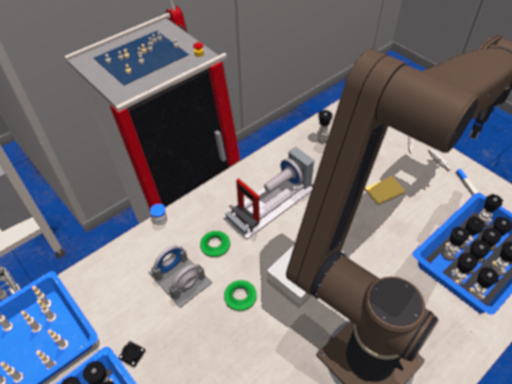

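View pics/top0.png

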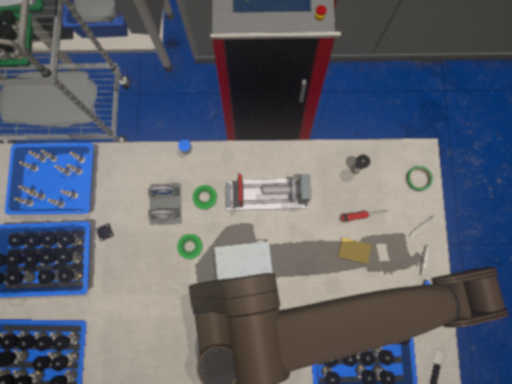

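The scene picture shows the rack at (180,275) and the stand at (270,195). The flat green rings at (215,243) and (240,295) are look-alikes. In the top view the rack is at (165,203), the stand at (268,192), and the green rings at (205,197), (190,245) and (418,178). Next I'll enlarge the rack and the stand.

```bash
python3 - <<'E'
import cv2,numpy as np
s=cv2.imread("pics/scene0.png");t=cv2.imread("pics/top0.png")
def crop(i,x,y,w,h): return cv2.resize(i[y:y+h,x:x+w],(400,300),interpolation=cv2.INTER_CUBIC)
a=np.vstack([np.hstack([crop(s,140,237,80,60+0*1),crop(s,220,145,100,75+15)]),np.hstack([crop(t,140,173,60,60),crop(t,220,155,100,75)])])
cv2.imwrite("pics/c1.png",a)
E
```

```text
(no output)
```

View pics/c1.png

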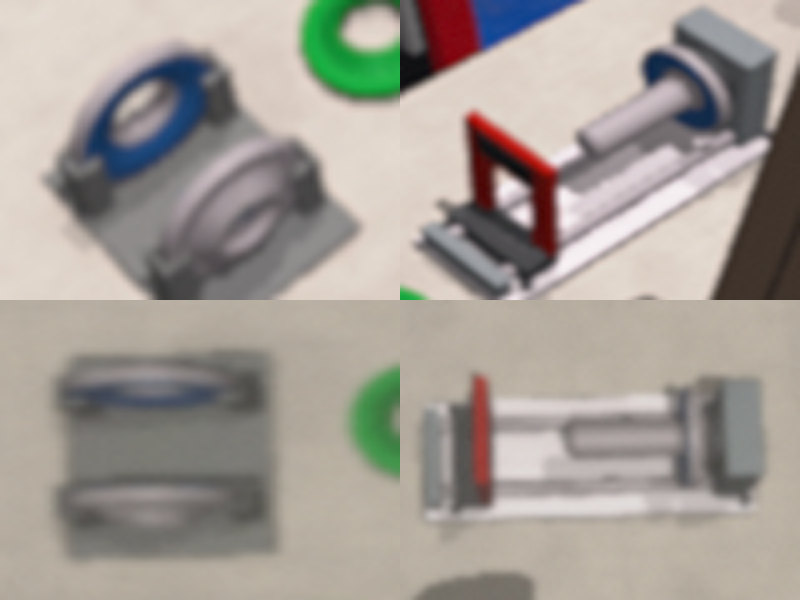

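Rack: the far washer (scene about (168,262), higher x) shows its blue hollow towards the robot. The near washer (scene about (187,287)) shows its bare dome towards the robot. Both are steel/blue and stand in the rack slots, so they're the ones meant; the green rings lie flat on the table and aren't. On the stand, the fitted washer is at the right-hand post and the gate at the left.

I'll make initial estimates, then overlay the model on the pictures.

```bash
cat > h.py <<'E'
from plant import ctrl
import numpy as np,cv2
from scipy.spatial.transform import Rotation as R
C={n:ctrl.calibration(n) for n in("scene","top")}
def proj(n,P):
    c=C[n];M=np.array(c["camera_from_world"]);q=np.atleast_2d(P)@M[:3,:3].T+M[:3,3]
    return np.c_[c["fx"]*q[:,0]/q[:,2]+c["cx"],c["fy"]*q[:,1]/q[:,2]+c["cy"]]
def back(n,u,v,z):
    c=C[n];M=np.array(c["camera_from_world"]);d=M[:3,:3].T@np.array([(u-c["cx"])/c["fx"],(v-c["cy"])/c["fy"],1]);o=-M[:3,:3].T@M[:3,3]
    return o+d*(z-o[2])/d[2]
def place(P,x,y,yaw): # local pts -> world
    c,s=np.cos(yaw),np.sin(yaw);P=np.atleast_2d(P);return np.c_[x+c*P[:,0]-s*P[:,1],y+s*P[:,0]+c*P[:,1],P[:,2]]
t=np.linspace(0,2*np.pi,60)
def circ(axis,a,r,z): # circle radius r about local axis at offset a, height z
    return np.c_[np.full(60,a),r*np.cos(t),z+r*np.sin(t)] if axis==0 else np.c_[r*np.cos(t),np.full(60,a),z+r*np.sin(t)]
def box(x0,x1,y0,y1,z): return np.array([[x0,y0,z],[x1,y0,z],[x1,y1,z],[x0,y1,z],[x0,y0,z]])
def st():
    s=ctrl.get_state();T=R.from_quat(s["tcp_rot"]).as_matrix()
    print("t",round(s["time"],2),"p",s["eef_pos"].round(4),"q",s["qpos"].round(3),"F",s["contact_force"].round(1),"open",round(s["opening"]*85.4,1));print("x",T[:,0].round(3),"y",T[:,1].round(3));return s
def overlay(img,n,curves,win,k,col=(0,255,255)):
    x,y,w,h=win;o=cv2.resize(img[y:y+h,x:x+w],None,fx=k,fy=k,interpolation=cv2.INTER_CUBIC)
    for P in curves:
        p=((proj(n,P)-[x,y]+.5)*k).round().astype(int);cv2.polylines(o,[p.reshape(-1,1,2)],False,col,1)
    return o
E
python3 - <<'E'
from h import *
st()
a=cv2.imread("pics/scene0.png");b=cv2.imread("pics/top0.png")
# red gate in both
for n,i,w in(("scene",a,(225,165,50,75)),("top",b,(222,165,40,50))):
    x,y,ww,hh=w;s=i[y:y+hh,x:x+ww].astype(int);m=(s[...,2]>s[...,1]+60)
    v,u=np.nonzero(m);print(n,"red",u.min()+x,u.max()+x,v.min()+y,v.max()+y,(u+x).mean(),(v+y).mean(),cv2.minAreaRect(np.c_[u+x,v+y].astype(np.float32)))
print("rack",back("top",163,203,0.03),"wash",back("top",163.3,188,.096),back("top",163.3,214,.096))
print("gate top",back("top",240.5,191,.151),"post",back("top",304,191,.127), "tip top",back("top",263,192,.101))
for p in((360,162),(347,216),(184,147)):print(p,back("top",*p,.03))
E
```

```text
t 0.1 p [ 0.2012 -0.6437  0.255 ] q [-1.418  0.287  1.578  0.     1.279 -0.15 ] F [-0.1  0.2  0.3] open 85.1
x [-0.     0.002 -1.   ] y [ 0.298 -0.955 -0.002]
scene red 229 258 165 220 249.23430962343096 196.20083682008368 ((242.6036834716797, 192.88311767578125), (59.004981994628906, 19.196989059448242), 45.97102355957031)
top red 239 241 175 200 239.98666666666668 187.65333333333334 ((240.0, 187.5), (25.0, 2.0), 90.0)
rack [0.49795517 0.22483987 0.03      ] wash [0.53957944 0.21041877 0.096     ] [0.44920004 0.2076713  0.096     ]
gate top [ 0.51574648 -0.05787347  0.151     ] post [ 0.51808856 -0.27029835  0.127     ] tip top [ 0.52100038 -0.13304956  0.101     ]
(360, 162) [ 0.64173803 -0.48880358  0.03      ]
(347, 216) [ 0.44442234 -0.43166418  0.03      ]
(184, 147) [0.70574491 0.1538571  0.03      ]
```

```bash
cat > ov.py <<'E'
from h import *
import sys
def stand(x,y,w,g):
    L=[circ(1,.015,.012,.085),circ(1,-.085,.045,.085)]
    L+=[np.array([[sx*.046,yy,z] for sx,z in((-1,.109),(-1,.151),(1,.151),(1,.109))]) for yy in(.095-g,.107-g)]
    return [place(P,x,y,w) for P in L]
def rack(x,y,w):
    L=[circ(0,s*.04+d,.045,.051) for s in(-1,1) for d in(-.005,.005)]+[box(-.075,.075,-.056,.056,0)]
    return [place(P,x,y,w) for P in L]
def show(name,S,K):
    a=cv2.imread("pics/scene0.png");b=cv2.imread("pics/top0.png")
    q=[overlay(a,"scene",rack(*K),(143,237,76,75),5),overlay(a,"scene",stand(*S),(222,145,95,100),4),overlay(b,"top",rack(*K),(140,175,50,56),6),overlay(b,"top",stand(*S),(222,165,95,55),4)]
    o=np.zeros((790,700,3),np.uint8)
    for i,(yy,xx) in zip(q,((0,0),(0,310+80),(400,0),(450,310))):
        i=i[:o.shape[0]-yy,:o.shape[1]-xx];o[yy:yy+i.shape[0],xx:xx+i.shape[1]]=i
    cv2.imwrite(name,cv2.resize(o,None,fx=.75,fy=.75) if 0 else o[:, :])
E
python3 - <<'E'
from ov import *
show("pics/o1.png",(.519,-.148,0.0,.01),(.496,.209,0.0))
i=cv2.imread("pics/o1.png");print(i.shape)
cv2.imwrite("pics/o1.png",cv2.resize(i,None,fx=.76,fy=.76,interpolation=cv2.INTER_AREA))
E
```

```text
(790, 700, 3)
```

View pics/o1.png

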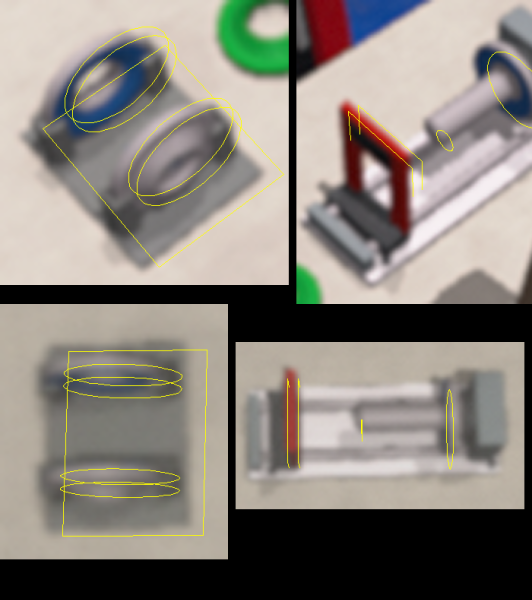

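The overlay shows the stand is really about 11 mm further in x. The rack is about 5 mm further in x and 12 mm further in y. I'll refine both numerically against image edges.

```bash
cat > fit.py <<'E'
from ov import *
from scipy.optimize import minimize
from scipy.ndimage import map_coordinates
def dens(P,n=25): return np.vstack([np.linspace(P[i],P[i+1],n) for i in range(len(P)-1)])
def arb(S,n):
    x,y,w=S[:3];M=np.array(C[n]["camera_from_world"]);o=-M[:3,:3].T@M[:3,3]
    d=np.array([-np.sin(w),np.cos(w),0]);c=place([[0,-.03,.085]],x,y,w)[0];nn=np.cross(d,c-o);nn/=np.linalg.norm(nn)
    return [c+s*.016*nn+np.outer(np.linspace(-.04,.038,30),d) for s in(1,-1)]
def fit(curves,x0,sig):
    G={}
    for n in C:
        i=cv2.GaussianBlur(cv2.imread(f"pics/{n}0.png").astype(np.float32),(0,0),sig)
        G[n]=np.minimum(np.sqrt(sum(cv2.Sobel(i,cv2.CV_32F,*d)**2 for d in((1,0),(0,1))).sum(2)),150)
    def f(p):
        p=np.array(p)/100;r=0
        for n in C:
            for P in curves(p,n):
                q=proj(n,P);r-=map_coordinates(G[n],[q[:,1],q[:,0]],order=1).mean()
        return r
    return minimize(f,np.array(x0)*100,method="Nelder-Mead",options=dict(initial_simplex=np.array(x0)*100+np.vstack([np.zeros(len(x0)),np.diag([.6,.6,3,.8][:len(x0)])]))),f
def cs(p,n):
    L=stand(*p);return [dens(L[2]),dens(L[3])]+arb(p,n)*2+[L[1]]
def cr(p,n):
    L=rack(*p);return L[:4]+[dens(L[4])]*2
if __name__=="__main__":
    for sig in(2,1):
        for s0 in((.53,-.148,0,.01),(.53,-.145,.03,.006),(.533,-.15,-.03,.012)):
            r,_=fit(cs,s0,sig);print("stand",sig,(r.x/100).round(4),r.fun)
        for s0 in((.502,.221,0),(.504,.218,.03),(.500,.223,-.03)):
            r,_=fit(cr,s0,sig);print("rack",sig,(r.x/100).round(4),r.fun)
E
python3 fit.py
```

```text
stand 2 [ 5.381e-01 -1.606e-01  9.470e-02 -3.000e-04] -1592.4290771484375
stand 2 [ 5.381e-01 -1.606e-01  9.490e-02 -3.000e-04] -1592.4287109375
stand 2 [ 5.381e-01 -1.606e-01  9.480e-02 -3.000e-04] -1592.428955078125
rack 2 [0.5028 0.2269 0.0367] -1229.8338623046875
rack 2 [0.5028 0.2269 0.0367] -1229.834228515625
rack 2 [0.5028 0.2269 0.0367] -1229.8341064453125
stand 1 [ 0.5404 -0.1618  0.0528 -0.006 ] -1852.1705322265625
stand 1 [ 0.5404 -0.1618  0.0528 -0.0061] -1852.169677734375
stand 1 [ 0.5404 -0.1618  0.0528 -0.006 ] -1852.169921875
rack 1 [0.5012 0.2267 0.0495] -1425.0458984375
rack 1 [0.5012 0.2267 0.0493] -1425.039306640625
rack 1 [0.5012 0.2267 0.0495] -1425.0455322265625
```

```bash
python3 - <<'E'
from fit import *
S=(.5404,-.1618,.0528,0.0);K=(.5012,.2267,.0495)
a=cv2.imread("pics/scene0.png");b=cv2.imread("pics/top0.png")
cs_=[p for p in stand(*S)]
A=overlay(a,"scene",cs_+arb(S,"scene"),(222,145,100,85),4)
B=overlay(b,"top",cs_+arb(S,"top"),(222,165,100,50),4)
D=overlay(a,"scene",rack(*K),(143,237,80,70),5)[:340,:400]
E=overlay(b,"top",rack(*K),(140,175,66,50),6)[:, :400]
l=np.vstack([A,B]);r=np.vstack([D,E]);h=max(len(l),len(r));pad=lambda i:np.pad(i,((0,h-len(i)),(0,0),(0,0)))
o=np.hstack([pad(l),pad(r)]);print(o.shape);o=cv2.resize(o,None,fx=min(1,600/o.shape[0]),fy=min(1,600/o.shape[0]),interpolation=cv2.INTER_AREA);cv2.imwrite("pics/o2.png",o)
E
```

```text
Traceback (most recent call last):
ValueError: all the input array dimensions except for the concatenation axis must match exactly, but along dimension 1, the array at index 0 has size 400 and the array at index 1 has size 396
```

```bash
cat > ov2.py <<'E'
from fit import *
def pic(name,S,K):
    a=cv2.imread("pics/scene0.png");b=cv2.imread("pics/top0.png")
    A=overlay(a,"scene",stand(*S)+arb(S,"scene"),(222,145,100,85),4)
    B=overlay(b,"top",stand(*S)+arb(S,"top"),(222,165,100,50),4)
    D=overlay(a,"scene",rack(*K),(143,237,80,68),5)
    E=overlay(b,"top",rack(*K),(140,177,80,40),5)
    o=np.hstack([np.vstack([A,B]),np.vstack([D,E])]);cv2.imwrite(name,o)
E
python3 -c "
from ov2 import *
pic('pics/o2.png',(.5404,-.1618,.0528,0.0),(.5012,.2267,.0495))"
```

```text
(no output)
```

View pics/o2.png

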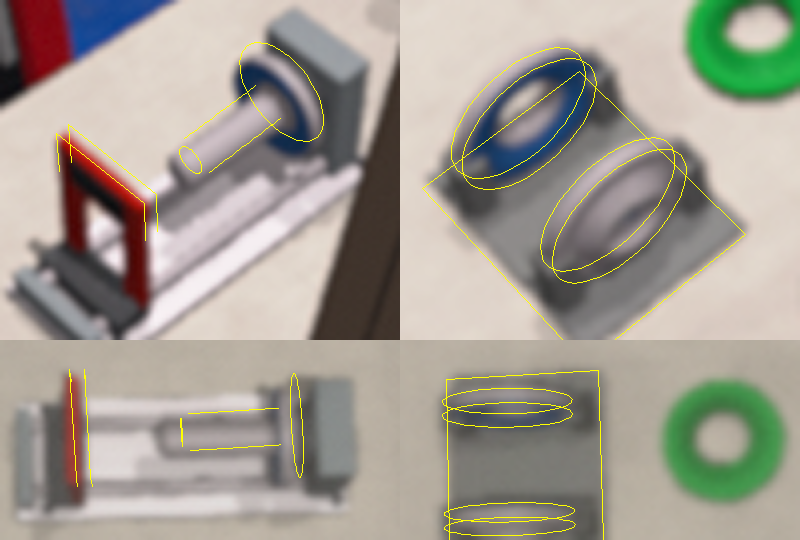

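The rack overlay fits well in both views. The stand model sits about 16 mm too far towards the post and 7 mm too far in x: the tip is really at scene crop (172,165) and top crop (160,437). I'll refit from there.

```bash
python3 - <<'E'
import fit as F
from fit import *
def cs(p,n):
    L=stand(*p);tip=place(circ(1,.011,.016,.085),*p[:3]);tip2=place(circ(1,.015,.012,.085),*p[:3]);rim=place(circ(1,-.095,.045,.085),*p[:3])
    return [dens(L[2]),dens(L[3])]+arb(p,n)*2+[L[1],rim,tip,tip2]
for sig in(1.5,.8):
    for s0 in((.532,-.147,.015,.008),(.529,-.145,.0,.012),(.531,-.150,.03,.006)):
        r,_=fit(cs,s0,sig);print(sig,(r.x/100).round(4),r.fun)
best=r.x/100
from ov2 import pic
pic('pics/o3.png',best,(.5012,.2267,.0495))
E
```

```text
1.5 [ 0.5343 -0.1359  0.0274  0.0199] -2430.1474609375
1.5 [ 0.5344 -0.136   0.027   0.0198] -2430.14013671875
1.5 [ 0.5346 -0.1364  0.0216  0.0193] -2430.218994140625
0.8 [ 0.54   -0.1514  0.0462  0.0049] -2637.1884765625
0.8 [ 0.5399 -0.1514  0.0464  0.0049] -2637.1923828125
0.8 [ 0.5399 -0.1514  0.0465  0.0049] -2637.190673828125
```

View pics/o3.png

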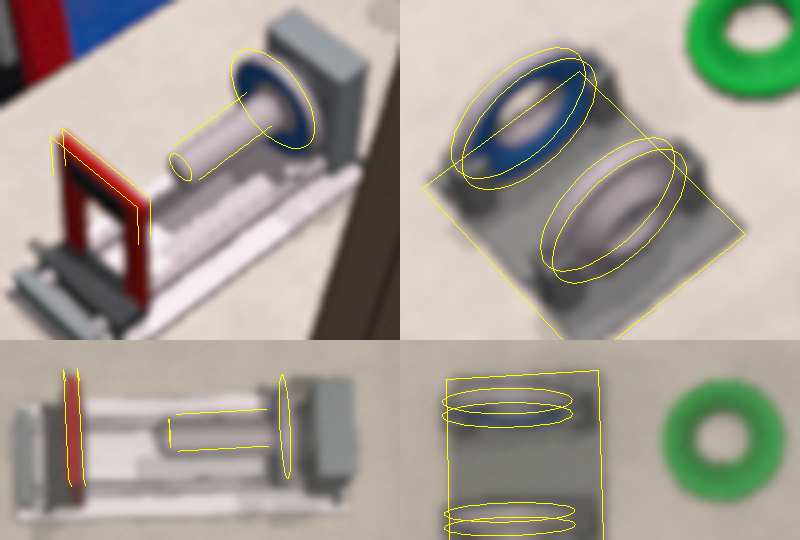

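```bash
python3 - <<'E'
from fit import *
b=cv2.imread("pics/top0.png").mean(2).round().astype(int);a=cv2.imread("pics/scene0.png")
print("top rows180-204, cols 264..284 step4");print(b[180:206,264:286:4].T)
print("row 191,192 cols 255..300");print(b[190:195,254:300])
s=cv2.imread("pics/top0.png").astype(int);print("red-g rows 180,190 cols 234-246");print((s[...,2]-s[...,1])[[178,184,190,196],234:247])
print("scene row prof across arbor col 270,275,280");g=a.mean(2).round().astype(int);print(g[168:200,268:290:4].T)
for P in ((.534,-.139,.025,.015),):
    print(proj("top",np.vstack([x[[0,-1]] for x in arb(P,"top")])).round(1).tolist(),proj("scene",np.vstack([x[[0,-1]] for x in arb(P,"scene")])).round(1).tolist())
    print("tip",proj("top",place([[0,.015,.097]],*P[:3])),proj("top",place([[0,.095-P[3],.151],[0,.107-P[3],.151]],*P[:3])))
E
```

```text
top rows180-204, cols 264..284 step4
[[198 208 199 174 144 125 127 138 150 160 160 151 138 130 144 170 184 187
  183 173 158 155 154 162 190 212]
 [200 208 200 175 148 127 130 145 158 166 168 156 143 133 147 172 184 186
  182 173 159 161 161 178 205 217]
 [205 208 194 166 140 126 130 146 158 169 167 156 142 135 148 174 185 183
  168 146 149 164 165 182 208 220]
 [209 207 188 151 122 119 131 146 162 168 167 154 140 137 153 175 185 185
  178 165 160 164 168 189 213 219]
 [216 211 194 162 141 130 134 148 161 167 165 153 140 136 152 177 186 187
  179 165 162 164 168 187 206 212]
 [216 211 193 163 143 130 132 147 161 168 163 151 139 142 162 180 187 185
  172 148 142 150 161 180 189 190]]
row 191,192 cols 255..300
[[212 213 212 212 210 200 176 147 137 147 160 167 166 166 168 167 166 167
  167 167 167 165 167 166 165 165 165 163 164 164 163 163 162 161 155 143
  128 121 139 157 154 135 112  94  92  93]
 [214 214 213 213 212 206 186 153 135 140 151 157 156 156 156 155 156 157
  156 155 155 154 154 154 153 154 153 152 150 152 151 150 149 147 142 132
  122 117 133 151 151 134 111  92  88  91]

[... 1140 characters left out ...]
89 181 170 156 140
  119 107 115 134 146 149 149 149 157 172 191 206 213 215]
 [163 176 183 182 176 172 179 190 196 196 191 183 174 160 145 125 109 103
  107 111 115 120 129 149 175 199 214 216 215 213 205 199]
 [ 67 103 142 170 187 195 196 191 185 175 164 149 130 112 104 107 111 112
  111 109 120 150 185 209 217 217 213 206 200 197 191 175]
 [119 151 175 187 189 184 177 165 152 134 111  88  82  95 107 113 113 113
  111 117 135 168 198 212 207 198 195 191 176 155 157 191]]
[[284.9, 193.1], [262.4, 193.8], [284.6, 183.8], [262.1, 184.6]] [[287.9, 179.2], [269.5, 192.4], [281.9, 170.8], [263.4, 183.8]]
tip [[260.30243305 188.63420863]] [[240.83066229 186.17405601]
 [237.20855242 186.30050885]]
```

Reading the edge profiles: the stand is at about (0.533, -0.139) with yaw 0.025 and gate travel about 0.017. The rack is at (0.501, 0.227) with yaw 0.05. That puts the near washer at (0.461, 0.225), hollow +x, and the far one at (0.541, 0.229), hollow -x. Turning both by -1.595 rad about z gives the right faces, with the near washer going on first.

{"method": "play_rows", "body": {"targets": [{"delta_pos": [0.3, 0.394, 0], "delta_rot": [0, 0, 0.2], "claw": 40}, {"delta_pos": [0.3, 0.394, 0], "delta_rot": [0, 0, 0.2], "claw": 40}, {"delta_pos": [0.3, 0.394, 0], "delta_rot": [0, 0, 0.2], "claw": 40}, {"delta_pos": [0.3, 0.394, 0], "delta_rot": [0, 0, 0.2], "claw": 40}, {"delta_pos": [0.3, 0.394, 0], "delta_rot": [0, 0, 0.2], "claw": 40}, {"delta_pos": [0.3, 0.394, 0], "delta_rot": [0, 0, 0.2], "claw": 40}, {"delta_pos": [0.3, 0.394, 0], "delta_rot": [0, 0, 0.2], "claw": 40}, {"delta_pos": [0.3, 0.394, 0], "delta_rot": [0, 0, 0.2], "claw": 40}, {"delta_pos": [0.3, 0.394, 0], "delta_rot": [0, 0, 0.2], "claw": 40}, {"delta_pos": [0.3, 0.394, 0], "delta_rot": [0, 0, 0.2], "claw": 40}, {"delta_pos": [0.3, 0.394, 0], "delta_rot": [0, 0, 0.3], "claw": 40}, {"delta_pos": [0.26, 0.868, 0], "delta_rot": [0, 0, 0.4194], "claw": 40}, {"delta_pos": [0.26, 0.868, 0], "delta_rot": [0, 0, 0.4194], "claw": 40}, {"delta_pos": [0.26, 0.868, 0], "delta_rot": [0, 0, 0.4194], "claw": 40}, {"delta_pos": [0.26, 0.868, 0], "delta_rot": [0, 0, 0.4194], "claw": 40}, {"delta_pos": [0.26, 0.868, 0], "delta_rot": [0, 0, 0.4194], "claw": 40}, {"delta_pos": [0.26, 0.868, 0], "delta_rot": [0, 0, 0.4194], "claw": 40}, {"delta_pos": [0.26, 0.868, 0], "delta_rot": [0, 0, 0.4194], "claw": 40}, {"delta_pos": [0.26, 0.868, 0], "delta_rot": [0, 0, 0.4194], "claw": 40}, {"delta_pos": [0.26, 0.868, 0], "delta_rot": [0, 0, 0.4194], "claw": 40}], "newtons": 60}}

```text
time: 1.77
eef_pos: [0.4648, 0.0974, 0.2549]
tcp_rot: [0.487, 0.513, -0.488, 0.512]
contact_force: [1.0, -0.7, 0.7]
opening: 0.471
```

{"method": "play_rows", "body": {"targets": [{"delta_pos": [-0.0036, 0.1273, 0], "delta_rot": [0, 0, 0], "claw": 40}, {"delta_pos": [-0.0036, 0.1273, 0], "delta_rot": [0, 0, 0], "claw": 40}, {"delta_pos": [-0.0036, 0.1273, 0], "delta_rot": [0, 0, 0], "claw": 40}, {"delta_pos": [-0.0036, 0.1273, 0], "delta_rot": [0, 0, 0], "claw": 40}, {"delta_pos": [-0.0036, 0.1273, -0.125], "delta_rot": [0, 0, 0], "claw": 40}, {"delta_pos": [-0.0036, 0.1273, -0.125], "delta_rot": [0, 0, 0], "claw": 40}, {"delta_pos": [-0.0036, 0.1273, -0.125], "delta_rot": [0, 0, 0], "claw": 40}, {"delta_pos": [-0.0036, 0.1273, -0.125], "delta_rot": [0, 0, 0], "claw": 40}]}}

```text
time: 2.43
eef_pos: [0.4546, 0.2227, 0.1205]
tcp_rot: [0.481, 0.516, -0.494, 0.508]
contact_force: [-1.2, -1.6, -1.3]
opening: 0.468
```

```bash
python3 - <<'E'
from h import *
st();a=ctrl.read_camera("scene");b=ctrl.read_camera("top");cv2.imwrite("pics/s1.png",a);cv2.imwrite("pics/t1.png",b)
A=overlay(a,"scene",[],(130,205,100,100),4);B=overlay(b,"top",[],(120,140,100,100),4);cv2.imwrite("pics/c2.png",np.hstack([A,B]))
E
```

```text
t 2.43 p [0.4546 0.2227 0.1205] q [2.550e-01 8.500e-02 2.079e+00 1.000e-03 9.990e-01 2.050e-01] F [-1.2 -1.6 -1.3] open 40.0
x [-0.02  -0.005 -1.   ] y [ 0.999  0.049 -0.021]
```

View pics/c2.png

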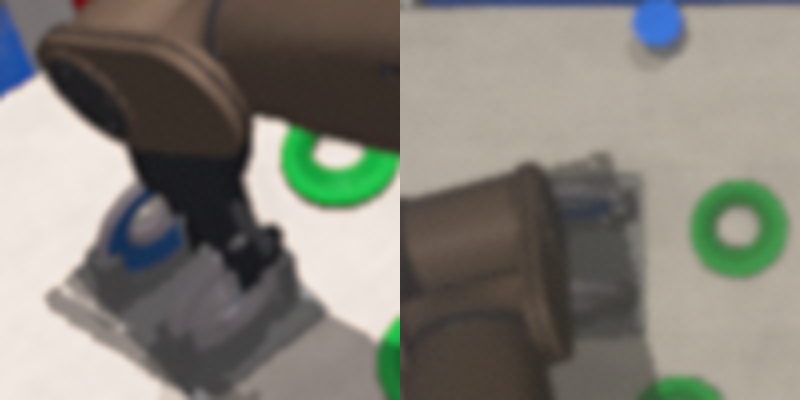

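The fingers sit over the near washer's top (scene crop about (245,265)), but the reading was taken while the arm was still moving. I'll let it settle first.

{"method": "play_rows", "body": {"targets": [{"delta_pos": [0.0066, 0.002, 0.003], "delta_rot": [0.0016, -0.0064, 0], "claw": 40}, {"delta_pos": [0.0066, 0.002, 0.003], "delta_rot": [0.0016, -0.0064, 0], "claw": 40}, {"delta_pos": [0.0066, 0.002, 0.003], "delta_rot": [0.0016, -0.0064, 0], "claw": 40}, {"delta_pos": [0.0066, 0.002, 0.003], "delta_rot": [0.0016, -0.0064, 0], "claw": 40}]}}

```text
time: 2.87
eef_pos: [0.4682, 0.2264, 0.1342]
tcp_rot: [0.493, 0.509, -0.482, 0.515]
contact_force: [0.2, -0.2, -0.2]
opening: 0.466
```

```bash
python3 - <<'E'
from h import *
s=st();R0=R.from_quat(s["tcp_rot"]).as_matrix();p=s["eef_pos"]
a=ctrl.read_camera("scene")
tips=[p+.025*R0[:,0]+k*R0[:,1]*.02 for k in(-1,1)]
w=place(circ(0,0,.045,.051),.4612,.2247,.0495)
o=overlay(a,"scene",[np.array(tips),w],(160,225,60,60),10)
cv2.imwrite("pics/c3.png",o)
E
```

```text
t 2.87 p [0.4682 0.2264 0.1342] q [2.55e-01 7.50e-02 2.06e+00 1.00e-03 9.88e-01 2.06e-01] F [ 0.2 -0.2 -0.2] open 39.8
x [ 0.018  0.005 -1.   ] y [0.999 0.049 0.018]
```

View pics/c3.png

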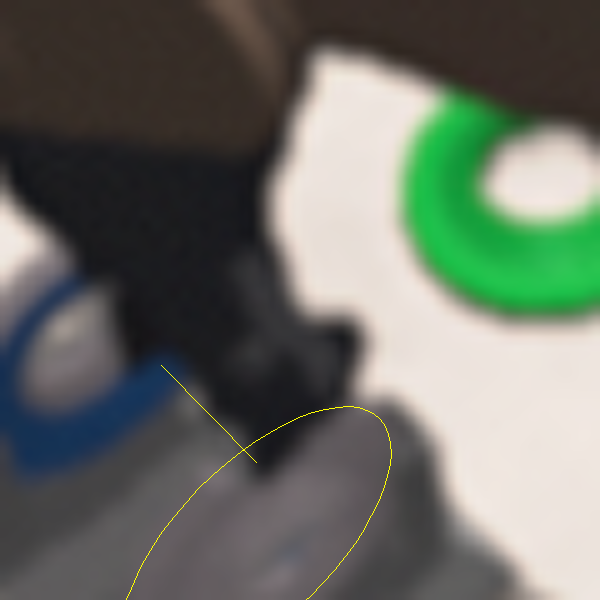

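{"method": "play_rows", "body": {"targets": [{"delta_pos": [-0.007, -0.0017, -0.008], "delta_rot": [-0.0016, 0.0057, 0], "claw": 40}, {"delta_pos": [-0.007, -0.0017, -0.008], "delta_rot": [-0.0016, 0.0057, 0], "claw": 40}, {"delta_pos": [-0.007, -0.0017, -0.008], "delta_rot": [-0.0016, 0.0057, 0], "claw": 40}, {"delta_pos": [-0.007, -0.0017, -0.008], "delta_rot": [-0.0016, 0.0057, 0], "claw": 40}, {"delta_pos": [-0.007, -0.0017, -0.008], "delta_rot": [-0.0016, 0.0057, 0], "claw": 40}, {"delta_pos": [-0.007, -0.0017, -0.008], "delta_rot": [-0.0016, 0.0057, 0], "claw": 40}, {"delta_pos": [-0.007, -0.0017, -0.008], "delta_rot": [-0.0016, 0.0057, 0], "claw": 40}, {"delta_pos": [-0.007, -0.0017, -0.008], "delta_rot": [-0.0016, 0.0057, 0], "claw": 40}]}}

```text
time: 3.58
eef_pos: [0.4608, 0.2246, 0.1256]
tcp_rot: [0.487, 0.512, -0.488, 0.512]
contact_force: [0.4, 0.2, 0.1]
opening: 0.47
```

```bash
python3 - <<'E'
from h import *
s=st();print(s["dq"].round(3));ctrl.read_camera("top");st()
E
```

```text
t 3.58 p [0.4608 0.2246 0.1256] q [0.255 0.081 2.072 0.    0.99  0.206] F [0.4 0.2 0.1] open 40.2
x [-0.001 -0.    -1.   ] y [ 0.999  0.049 -0.001]
[ 0.001 -0.001  0.002  0.     0.001 -0.   ]
t 3.63 p [0.4608 0.2246 0.1256] q [0.255 0.081 2.072 0.    0.99  0.206] F [-0.1 -0.7  0.2] open 40.1
x [-0.001 -0.    -1.   ] y [ 0.999  0.049 -0.001]
```

{"method": "play_rows", "body": {"targets": [{"delta_pos": [0.0004, 0.0001, -0.0145], "delta_rot": [0, 0, 0], "claw": 40}, {"delta_pos": [0.0004, 0.0001, -0.0145], "delta_rot": [0, 0, 0], "claw": 40}, {"delta_pos": [0.0004, 0.0001, -0.0145], "delta_rot": [0, 0, 0], "claw": 40}, {"delta_pos": [0.0004, 0.0001, -0.0145], "delta_rot": [0, 0, 0], "claw": 5}, {"delta_pos": [0.0004, 0.0001, -0.0145], "delta_rot": [0, 0, 0], "claw": 5}, {"delta_pos": [0.0004, 0.0001, -0.0145], "delta_rot": [0, 0, 0], "claw": 5}, {"delta_pos": [0.0004, 0.0001, -0.0145], "delta_rot": [0, 0, 0], "claw": 5}, {"delta_pos": [0.0004, 0.0001, -0.0145], "delta_rot": [0, 0, 0], "claw": 5}, {"delta_pos": [0.0004, 0.0001, -0.0145], "delta_rot": [0, 0, 0], "claw": 5}, {"delta_pos": [0.0004, 0.0001, -0.0145], "delta_rot": [0, 0, 0], "claw": 5}], "newtons": 60}}

```text
time: 4.47
eef_pos: [0.4618, 0.2248, 0.1118]
tcp_rot: [0.488, 0.512, -0.487, 0.512]
contact_force: [-1.3, 0.3, 3.5]
opening: 0.089
```

```bash
python3 -c "
from h import *
s=st()"
```

```text
t 4.47 p [0.4618 0.2248 0.1118] q [0.255 0.104 2.077 0.    0.961 0.206] F [-1.3  0.3  3.5] open 7.6
x [ 0.  0. -1.] y [0.999 0.049 0.   ]
```

{"method": "play_rows", "body": {"targets": [{"delta_pos": [0, 0, 0.02], "delta_rot": [0, 0, 0], "claw": 5}, {"delta_pos": [0, 0, 0.04], "delta_rot": [0, 0, 0], "claw": 5}, {"delta_pos": [0, 0, 0.07], "delta_rot": [0, 0, 0], "claw": 5}, {"delta_pos": [0, 0, 0.1], "delta_rot": [0, 0, 0], "claw": 5}, {"delta_pos": [0, 0, 0.13], "delta_rot": [0, 0, 0], "claw": 5}, {"delta_pos": [0, 0, 0.15], "delta_rot": [0, 0, 0], "claw": 5}, {"delta_pos": [0, 0, 0.165], "delta_rot": [0, 0, 0], "claw": 5}, {"delta_pos": [0, 0, 0.17], "delta_rot": [0, 0, 0], "claw": 5}, {"delta_pos": [0, 0, 0.17], "delta_rot": [0, 0, 0], "claw": 5}, {"delta_pos": [0, 0, 0.17], "delta_rot": [0, 0, 0], "claw": 5}, {"delta_pos": [0, 0, 0.17], "delta_rot": [0, 0, 0], "claw": 5}, {"delta_pos": [0, 0, 0.17], "delta_rot": [0, 0, 0], "claw": 5}, {"delta_pos": [0, 0, 0.17], "delta_rot": [0, 0, 0], "claw": 5}]}}

```text
time: 5.55
eef_pos: [0.4611, 0.2247, 0.2802]
tcp_rot: [0.487, 0.513, -0.488, 0.512]
contact_force: [-0.1, -0.4, -3.1]
opening: 0.094
```

```bash
python3 -c "
from h import *
s=st()
o=place([[0,.015,0],[0,.015+.030,0]],.533,-.139,.025);print(o)"
```

```text
t 5.55 p [0.4611 0.2247 0.2802] q [ 0.255 -0.093  1.942  0.     1.295  0.206] F [-0.1 -0.4 -3.1] open 8.0
x [-0.003 -0.001 -1.   ] y [ 0.999  0.049 -0.003]
[[ 0.53262504 -0.12400469  0.        ]
 [ 0.53187512 -0.09401406  0.        ]]
```

The washer is held (weight reads -3.1 N). Next I carry it above the gap between the tip and the gate, turning by -1.595 rad.

{"method": "play_rows", "body": {"targets": [{"delta_pos": [0.018, -0.08, 0.01], "delta_rot": [0, 0, -0.12], "claw": 5}, {"delta_pos": [0.018, -0.08, 0.01], "delta_rot": [0, 0, -0.12], "claw": 5}, {"delta_pos": [0.018, -0.08, 0.01], "delta_rot": [0, 0, -0.12], "claw": 5}, {"delta_pos": [0.036, -0.16, 0.01], "delta_rot": [0, 0, -0.26], "claw": 5}, {"delta_pos": [0.036, -0.16, 0.01], "delta_rot": [0, 0, -0.26], "claw": 5}, {"delta_pos": [0.036, -0.16, 0.01], "delta_rot": [0, 0, -0.26], "claw": 5}, {"delta_pos": [0.055, -0.24, 0.01], "delta_rot": [0, 0, -0.38], "claw": 5}, {"delta_pos": [0.055, -0.24, 0.01], "delta_rot": [0, 0, -0.38], "claw": 5}, {"delta_pos": [0.055, -0.24, 0.01], "delta_rot": [0, 0, -0.38], "claw": 5}, {"delta_pos": [0.0708, -0.3187, 0.01], "delta_rot": [0, 0, -0.5078], "claw": 5}, {"delta_pos": [0.0708, -0.3187, 0.01], "delta_rot": [0, 0, -0.5078], "claw": 5}, {"delta_pos": [0.0708, -0.3187, 0.01], "delta_rot": [0, 0, -0.5078], "claw": 5}, {"delta_pos": [0.0708, -0.3187, 0.01], "delta_rot": [0, 0, -0.5078], "claw": 5}, {"delta_pos": [0.0708, -0.3187, 0.01], "delta_rot": [0, 0, -0.5078], "claw": 5}, {"delta_pos": [0.0708, -0.3187, 0.01], "delta_rot": [0, 0, -0.5078], "claw": 5}, {"delta_pos": [0.0708, -0.3187, 0.01], "delta_rot": [0, 0, -0.5078], "claw": 5}, {"delta_pos": [0.0708, -0.3187, 0.01], "delta_rot": [0, 0, -0.5078], "claw": 5}, {"delta_pos": [0.0708, -0.3187, 0.01], "delta_rot": [0, 0, -0.5078], "claw": 5}]}}

```text
time: 7.05
eef_pos: [0.5319, -0.0936, 0.2901]
tcp_rot: [-0.707, -0.01, 0.707, -0.008]
contact_force: [-0.0, -1.1, -4.0]
opening: 0.094
```

```bash
cat > hold.py <<'E'
from ov2 import *
S=(.533,-.139,.025,.017)
def held(name,dz=-.0608,win=(215,120,100,100),k=6):
    s=st();T=R.from_quat(s["tcp_rot"]).as_matrix();p=s["eef_pos"]
    Y=T[:,1];X=np.cross([0,0,1],Y);c=p-dz*T[:,0]*1.0
    P=[c+.045*(np.outer(np.cos(t),X)+np.outer(np.sin(t),T[:,0]))+d*Y for d in(-.005,.005)]+[c+.033*(np.outer(np.cos(t),X)+np.outer(np.sin(t),T[:,0]))]
    a=ctrl.read_camera("scene");cv2.imwrite("pics/raw_"+name,a)
    cv2.imwrite("pics/"+name,overlay(a,"scene",P[:2]+stand(*S)[:1]+arb(S,"scene"),win,k))
    l=place([[0,0,0]],*S[:3])[0];d=c-[l[0],l[1],.085];w=S[2]
    print("washer c",c.round(4),"in stand:",(np.cos(w)*d[0]+np.sin(w)*d[1]).round(4),(-np.sin(w)*d[0]+np.cos(w)*d[1]).round(4),d[2].round(4))
E
sed -i 's/c=p-dz\*T\[:,0\]\*1.0/c=p-dz*T[:,0]/' hold.py
python3 -c "
from hold import *
held('g1.png',win=(215,105,100,100))"
```

```text
t 7.05 p [ 0.5319 -0.0936  0.2901] q [-0.363 -0.038  1.871  0.002  1.31   1.181] F [-0.  -1.1 -4. ] open 8.0
x [-0.001  0.002 -1.   ] y [ 0.026 -1.    -0.002]
washer c [ 0.5319 -0.0934  0.2293] in stand: 0.0 0.0456 0.1443
```

View pics/g1.png

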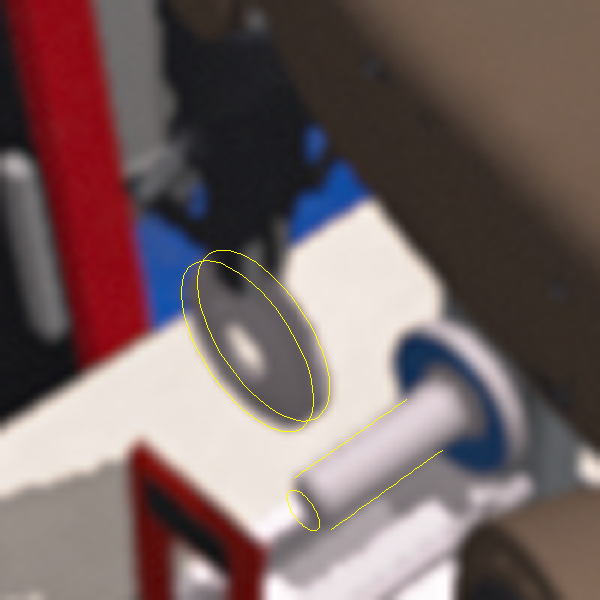

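The held washer matches its overlay (centre about (255,340) in the crop) with the dome towards the gate and the hollow towards the fitted washer. The arbor lines agree to about 1 px. Lowering to the arbor axis.

{"method": "play_rows", "body": {"targets": [{"delta_pos": [0, 0, -0.03], "delta_rot": [0, 0, 0], "claw": 5}, {"delta_pos": [0, 0, -0.06], "delta_rot": [0, 0, 0], "claw": 5}, {"delta_pos": [0, 0, -0.085], "delta_rot": [0, 0, 0], "claw": 5}, {"delta_pos": [0, 0, -0.11], "delta_rot": [0, 0, 0], "claw": 5}, {"delta_pos": [0, 0, -0.13], "delta_rot": [0, 0, 0], "claw": 5}, {"delta_pos": [0, 0, -0.14], "delta_rot": [0, 0, 0], "claw": 5}, {"delta_pos": [0, 0, -0.144], "delta_rot": [0, 0, 0], "claw": 5}, {"delta_pos": [0, 0, -0.144], "delta_rot": [0, 0, 0], "claw": 5}, {"delta_pos": [0, 0, -0.144], "delta_rot": [0, 0, 0], "claw": 5}, {"delta_pos": [0, 0, -0.144], "delta_rot": [0, 0, 0], "claw": 5}, {"delta_pos": [0, 0, -0.144], "delta_rot": [0, 0, 0], "claw": 5}, {"delta_pos": [0, 0, -0.144], "delta_rot": [0, 0, 0], "claw": 5}]}}

```text
time: 8.1
eef_pos: [0.5327, -0.0939, 0.1475]
tcp_rot: [0.708, 0.01, -0.706, 0.009]
contact_force: [-0.1, -0.7, -2.4]
opening: 0.088
```

```bash
python3 -c "
from hold import *
held('g2.png',win=(230,150,80,80),k=7)"
```

```text
t 8.1 p [ 0.5327 -0.0939  0.1475] q [-0.363  0.11   1.994  0.002  1.036  1.18 ] F [-0.1 -0.7 -2.4] open 7.5
x [ 0.002  0.002 -1.   ] y [ 0.026 -1.    -0.002]
washer c [ 0.5328 -0.0938  0.0867] in stand: 0.0009 0.0452 0.0017
```

View pics/g2.png

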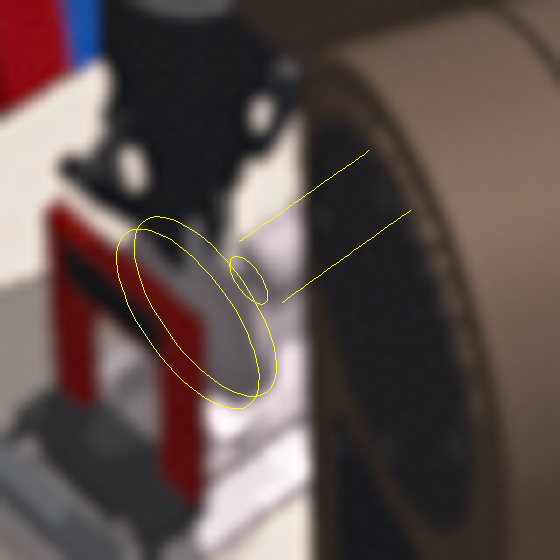

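{"method": "play_rows", "body": {"targets": [{"delta_pos": [-0.0009, 0, -0.001], "delta_rot": [0, 0, 0], "claw": 5}, {"delta_pos": [-0.0008, -0.005, -0.001], "delta_rot": [0, 0, 0], "claw": 5}, {"delta_pos": [-0.0007, -0.01, -0.001], "delta_rot": [0, 0, 0], "claw": 5}, {"delta_pos": [-0.0006, -0.014, -0.001], "delta_rot": [0, 0, 0], "claw": 5}, {"delta_pos": [-0.0005, -0.018, -0.001], "delta_rot": [0, 0, 0], "claw": 5}, {"delta_pos": [-0.0004, -0.022, -0.001], "delta_rot": [0, 0, 0], "claw": 5}, {"delta_pos": [-0.0003, -0.026, -0.001], "delta_rot": [0, 0, 0], "claw": 5}, {"delta_pos": [-0.0002, -0.03, -0.001], "delta_rot": [0, 0, 0], "claw": 5}, {"delta_pos": [-0.0001, -0.034, -0.001], "delta_rot": [0, 0, 0], "claw": 5}, {"delta_pos": [0, -0.038, -0.001], "delta_rot": [0, 0, 0], "claw": 5}, {"delta_pos": [0.0001, -0.042, -0.001], "delta_rot": [0, 0, 0], "claw": 5}, {"delta_pos": [0.0002, -0.045, -0.001], "delta_rot": [0, 0, 0], "claw": 5}, {"delta_pos": [0.0002, -0.045, -0.001], "delta_rot": [0, 0, 0], "claw": 5}, {"delta_pos": [0.0002, -0.045, -0.001], "delta_rot": [0, 0, 0], "claw": 5}, {"delta_pos": [0.0002, -0.045, -0.001], "delta_rot": [0, 0, 0], "claw": 5}]}}

```text
time: 9.4
eef_pos: [0.5326, -0.1387, 0.1462]
tcp_rot: [0.707, 0.01, -0.707, 0.009]
contact_force: [-0.3, -0.4, -4.1]
opening: 0.093
```

```bash
python3 -c "
from hold import *
held('g3.png',win=(230,130,80,80),k=7)"
```

```text
t 9.4 p [ 0.5326 -0.1387  0.1462] q [-0.44   0.132  1.972  0.003  1.037  1.103] F [-0.3 -0.4 -4.1] open 8.0
x [ 0.001  0.002 -1.   ] y [ 0.026 -1.    -0.002]
washer c [ 0.5327 -0.1386  0.0854] in stand: -0.0003 0.0004 0.0004
```

No contact, so the bore is over the tip. Advancing to stand y = -0.050, which leaves room for the finger.

{"method": "play_rows", "body": {"targets": [{"delta_pos": [0.0001, -0.005, -0.0005], "delta_rot": [0, 0, 0], "claw": 5}, {"delta_pos": [0.0002, -0.01, -0.0005], "delta_rot": [0, 0, 0], "claw": 5}, {"delta_pos": [0.0004, -0.015, -0.0005], "delta_rot": [0, 0, 0], "claw": 5}, {"delta_pos": [0.0005, -0.02, -0.0005], "delta_rot": [0, 0, 0], "claw": 5}, {"delta_pos": [0.0006, -0.025, -0.0005], "delta_rot": [0, 0, 0], "claw": 5}, {"delta_pos": [0.0008, -0.03, -0.0005], "delta_rot": [0, 0, 0], "claw": 5}, {"delta_pos": [0.0009, -0.035, -0.0005], "delta_rot": [0, 0, 0], "claw": 5}, {"delta_pos": [0.001, -0.04, -0.0005], "delta_rot": [0, 0, 0], "claw": 5}, {"delta_pos": [0.0011, -0.045, -0.0005], "delta_rot": [0, 0, 0], "claw": 5}, {"delta_pos": [0.0013, -0.05, -0.0005], "delta_rot": [0, 0, 0], "claw": 5}, {"delta_pos": [0.0013, -0.05, -0.0005], "delta_rot": [0, 0, 0], "claw": 5}, {"delta_pos": [0.0013, -0.05, -0.0005], "delta_rot": [0, 0, 0], "claw": 5}, {"delta_pos": [0.0013, -0.05, -0.0005], "delta_rot": [0, 0, 0], "claw": 5}, {"delta_pos": [0.0013, -0.05, -0.0005], "delta_rot": [0, 0, 0], "claw": 5}]}}

```text
time: 10.62
eef_pos: [0.5339, -0.1884, 0.1456]
tcp_rot: [0.707, 0.01, -0.707, 0.009]
contact_force: [-0.1, 0.0, -3.9]
opening: 0.089
```

```bash
python3 -c "
from hold import *
held('g4.png')"
```

```text
t 10.62 p [ 0.5339 -0.1884  0.1456] q [-0.519  0.167  1.934  0.003  1.041  1.024] F [-0.1  0.  -3.9] open 7.6
x [ 0.001  0.002 -1.   ] y [ 0.026 -1.    -0.002]
washer c [ 0.5339 -0.1882  0.0848] in stand: -0.0003 -0.0492 -0.0002
```

{"method": "play_rows", "body": {"targets": [{"delta_pos": [0, 0, -0.002], "delta_rot": [0, 0, 0], "claw": 5}, {"delta_pos": [0, 0, -0.0035], "delta_rot": [0, 0, 0], "claw": 5}, {"delta_pos": [0, 0, -0.0035], "delta_rot": [0, 0, 0], "claw": 5}, {"delta_pos": [0, 0, -0.0035], "delta_rot": [0, 0, 0], "claw": 5}, {"delta_pos": [0, 0, -0.0035], "delta_rot": [0, 0, 0], "claw": 5}]}}

```text
time: 11.08
eef_pos: [0.5341, -0.1882, 0.1425]
tcp_rot: [0.708, 0.01, -0.706, 0.009]
contact_force: [-0.3, 0.9, -0.9]
opening: 0.09
```

{"method": "play_rows", "body": {"targets": [{"delta_pos": [0, 0, 0], "delta_rot": [0, 0, 0], "claw": 20}, {"delta_pos": [0, 0, 0], "delta_rot": [0, 0, 0], "claw": 20}, {"delta_pos": [0, 0, 0], "delta_rot": [0, 0, 0], "claw": 20}, {"delta_pos": [0, 0, 0], "delta_rot": [0, 0, 0], "claw": 20}, {"delta_pos": [0, 0, 0], "delta_rot": [0, 0, 0], "claw": 20}]}}

```text
time: 11.5
eef_pos: [0.5343, -0.1884, 0.1428]
tcp_rot: [0.708, 0.01, -0.706, 0.009]
contact_force: [0.3, -0.6, -0.7]
opening: 0.237
```

{"method": "play_rows", "body": {"targets": [{"delta_pos": [0, 0, 0.02], "delta_rot": [0, 0, 0], "claw": 20}, {"delta_pos": [0, 0, 0.05], "delta_rot": [0, 0, 0], "claw": 20}, {"delta_pos": [0, 0, 0.085], "delta_rot": [0, 0, 0], "claw": 20}, {"delta_pos": [0, 0, 0.12], "delta_rot": [0, 0, 0], "claw": 20}, {"delta_pos": [0.0, 0.08, 0.12], "delta_rot": [0, 0, 0.08], "claw": 40}, {"delta_pos": [0.0, 0.08, 0.12], "delta_rot": [0, 0, 0.08], "claw": 40}, {"delta_pos": [0.002, 0.16, 0.12], "delta_rot": [0, 0, 0.2], "claw": 40}, {"delta_pos": [0.002, 0.16, 0.12], "delta_rot": [0, 0, 0.2], "claw": 40}, {"delta_pos": [0.004, 0.28, 0.12], "delta_rot": [0, 0, 0.35], "claw": 40}, {"delta_pos": [0.004, 0.28, 0.12], "delta_rot": [0, 0, 0.35], "claw": 40}, {"delta_pos": [0.004, 0.28, 0.12], "delta_rot": [0, 0, 0.35], "claw": 40}, {"delta_pos": [0.0072, 0.4171, 0.12], "delta_rot": [0, 0, 0.5076], "claw": 40}, {"delta_pos": [0.0072, 0.4171, 0.12], "delta_rot": [0, 0, 0.5076], "claw": 40}, {"delta_pos": [0.0072, 0.4171, 0.12], "delta_rot": [0, 0, 0.5076], "claw": 40}, {"delta_pos": [0.0072, 0.4171, 0.12], "delta_rot": [0, 0, 0.5076], "claw": 40}, {"delta_pos": [0.0072, 0.4171, 0.12], "delta_rot": [0, 0, 0.5076], "claw": 40}, {"delta_pos": [0.0072, 0.4171, 0.12], "delta_rot": [0, 0, 0.5076], "claw": 40}, {"delta_pos": [0.0072, 0.4171, 0.12], "delta_rot": [0, 0, 0.5076], "claw": 40}, {"delta_pos": [0.0072, 0.4171, 0.12], "delta_rot": [0, 0, 0.5076], "claw": 40}, {"delta_pos": [0.0072, 0.4171, 0.12], "delta_rot": [0, 0, 0.5076], "claw": 40}]}}

```text
time: 13.17
eef_pos: [0.5415, 0.2284, 0.2628]
tcp_rot: [0.488, 0.513, -0.488, 0.511]
contact_force: [-0.3, 0.1, -0.6]
opening: 0.466
```

```bash
python3 -c "
from h import *
st()
K=(.5012,.2267,.0495)
from ov import *
a=ctrl.read_camera('scene');cv2.imwrite('pics/s5.png',a);b=ctrl.read_camera('top');cv2.imwrite('pics/t5.png',b)
S=(.533,-.139,.025,.017)
w=[place(circ(1,-.0492+d,.045,.081),*S[:3]) for d in(-.005,.005)]
A=overlay(a,'scene',w,(222,145,100,85),4)
D=overlay(a,'scene',rack(*K)[2:4],(130,215,100,85),4)
cv2.imwrite('pics/c5.png',np.hstack([A,D]))"
```

```text
t 13.17 p [0.5415 0.2284 0.2628] q [0.226 0.091 1.79  0.003 1.262 0.177] F [-0.3  0.1 -0.6] open 39.8
x [-0.002  0.002 -1.   ] y [ 0.999  0.048 -0.002]
```

View pics/c5.png

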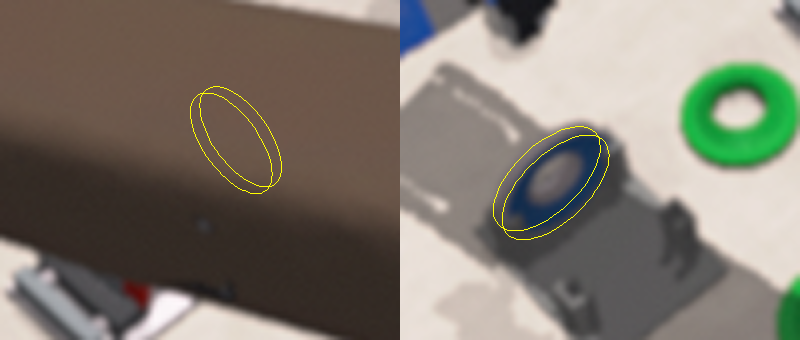

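The arm hides the stand here. The far washer, with its blue ring at about (555,180) in the right-hand crop, matches its overlay. Descending to grasp it.

{"method": "play_rows", "body": {"targets": [{"delta_pos": [0, 0.0003, -0.035], "delta_rot": [0, 0, 0], "claw": 40}, {"delta_pos": [0, 0.0003, -0.07], "delta_rot": [0, 0, 0], "claw": 40}, {"delta_pos": [0, 0.0003, -0.1], "delta_rot": [0, 0, 0], "claw": 40}, {"delta_pos": [0, 0.0003, -0.12], "delta_rot": [0, 0, 0], "claw": 40}, {"delta_pos": [0, 0.0003, -0.135], "delta_rot": [0, 0, 0], "claw": 40}, {"delta_pos": [0, 0.0003, -0.145], "delta_rot": [0, 0, 0], "claw": 40}, {"delta_pos": [0, 0.0003, -0.1515], "delta_rot": [0, 0, 0], "claw": 40}, {"delta_pos": [0, 0.0003, -0.1515], "delta_rot": [0, 0, 0], "claw": 40}, {"delta_pos": [0, 0.0003, -0.1515], "delta_rot": [0, 0, 0], "claw": 40}, {"delta_pos": [0, 0.0003, -0.1515], "delta_rot": [0, 0, 0], "claw": 40}, {"delta_pos": [0, 0.0003, -0.1515], "delta_rot": [0, 0, 0], "claw": 40}, {"delta_pos": [0, 0.0003, -0.1515], "delta_rot": [0, 0, 0], "claw": 40}]}}

```text
time: 14.27
eef_pos: [0.5423, 0.2288, 0.1126]
tcp_rot: [0.489, 0.512, -0.487, 0.511]
contact_force: [-0.0, 0.2, 0.1]
opening: 0.472
```

```bash
python3 -c "
from h import *
st()"
```

```text
t 14.27 p [0.5423 0.2288 0.1126] q [0.226 0.257 1.896 0.003 0.988 0.176] F [-0.   0.2  0.1] open 40.3
x [ 0.     0.003 -1.   ] y [0.999 0.048 0.001]
```

{"method": "play_rows", "body": {"targets": [{"delta_pos": [-0.0006, 0, -0.001], "delta_rot": [0, 0, 0], "claw": 30}, {"delta_pos": [-0.0006, 0, -0.001], "delta_rot": [0, 0, 0], "claw": 20}, {"delta_pos": [-0.0006, 0, -0.001], "delta_rot": [0, 0, 0], "claw": 5}, {"delta_pos": [-0.0006, 0, -0.001], "delta_rot": [0, 0, 0], "claw": 5}, {"delta_pos": [-0.0006, 0, -0.001], "delta_rot": [0, 0, 0], "claw": 5}, {"delta_pos": [-0.0006, 0, -0.001], "delta_rot": [0, 0, 0], "claw": 5}, {"delta_pos": [-0.0006, 0, -0.001], "delta_rot": [0, 0, 0], "claw": 5}, {"delta_pos": [-0.0006, 0, -0.001], "delta_rot": [0, 0, 0], "claw": 5}]}}

```text
time: 14.93
eef_pos: [0.5419, 0.2289, 0.112]
tcp_rot: [0.489, 0.512, -0.487, 0.511]
contact_force: [-0.2, 0.2, 2.7]
opening: 0.089
```

```bash
python3 -c "
from h import *
st()"
```

```text
t 14.93 p [0.5419 0.2289 0.112 ] q [0.226 0.257 1.897 0.003 0.986 0.176] F [-0.2  0.2  2.7] open 7.6
x [ 0.001  0.003 -1.   ] y [0.999 0.048 0.001]
```

{"method": "play_rows", "body": {"targets": [{"delta_pos": [0, 0, 0.02], "delta_rot": [0, 0, 0], "claw": 5}, {"delta_pos": [0, 0, 0.04], "delta_rot": [0, 0, 0], "claw": 5}, {"delta_pos": [0, 0, 0.07], "delta_rot": [0, 0, 0], "claw": 5}, {"delta_pos": [0, 0, 0.1], "delta_rot": [0, 0, 0], "claw": 5}, {"delta_pos": [0, 0, 0.13], "delta_rot": [0, 0, 0], "claw": 5}, {"delta_pos": [0, 0, 0.15], "delta_rot": [0, 0, 0], "claw": 5}, {"delta_pos": [0, 0, 0.165], "delta_rot": [0, 0, 0], "claw": 5}, {"delta_pos": [0, 0, 0.17], "delta_rot": [0, 0, 0], "claw": 5}, {"delta_pos": [0, 0, 0.17], "delta_rot": [0, 0, 0], "claw": 5}, {"delta_pos": [0, 0, 0.17], "delta_rot": [0, 0, 0], "claw": 5}, {"delta_pos": [0, 0, 0.17], "delta_rot": [0, 0, 0], "claw": 5}, {"delta_pos": [0, 0, 0.17], "delta_rot": [0, 0, 0], "claw": 5}, {"delta_pos": [0, 0, 0.17], "delta_rot": [0, 0, 0], "claw": 5}]}}

```text
time: 16.02
eef_pos: [0.5414, 0.2288, 0.2802]
tcp_rot: [0.488, 0.513, -0.488, 0.511]
contact_force: [0.4, -1.0, -3.0]
opening: 0.089
```

```bash
python3 -c "
from h import *
st();a=ctrl.read_camera('scene');cv2.imwrite('pics/s6.png',a)"
```

```text
t 16.02 p [0.5414 0.2288 0.2802] q [0.226 0.078 1.772 0.003 1.293 0.177] F [ 0.4 -1.  -3. ] open 7.6
x [-0.002  0.002 -1.   ] y [ 0.999  0.048 -0.002]
```

{"method": "play_rows", "body": {"targets": [{"delta_pos": [-0.002, -0.08, 0.01], "delta_rot": [0, 0, -0.12], "claw": 5}, {"delta_pos": [-0.002, -0.08, 0.01], "delta_rot": [0, 0, -0.12], "claw": 5}, {"delta_pos": [-0.002, -0.08, 0.01], "delta_rot": [0, 0, -0.12], "claw": 5}, {"delta_pos": [-0.005, -0.16, 0.01], "delta_rot": [0, 0, -0.26], "claw": 5}, {"delta_pos": [-0.005, -0.16, 0.01], "delta_rot": [0, 0, -0.26], "claw": 5}, {"delta_pos": [-0.005, -0.16, 0.01], "delta_rot": [0, 0, -0.26], "claw": 5}, {"delta_pos": [-0.007, -0.24, 0.01], "delta_rot": [0, 0, -0.38], "claw": 5}, {"delta_pos": [-0.007, -0.24, 0.01], "delta_rot": [0, 0, -0.38], "claw": 5}, {"delta_pos": [-0.007, -0.24, 0.01], "delta_rot": [0, 0, -0.38], "claw": 5}, {"delta_pos": [-0.0096, -0.3203, 0.01], "delta_rot": [0, 0, -0.5074], "claw": 5}, {"delta_pos": [-0.0096, -0.3203, 0.01], "delta_rot": [0, 0, -0.5074], "claw": 5}, {"delta_pos": [-0.0096, -0.3203, 0.01], "delta_rot": [0, 0, -0.5074], "claw": 5}, {"delta_pos": [-0.0096, -0.3203, 0.01], "delta_rot": [0, 0, -0.5074], "claw": 5}, {"delta_pos": [-0.0096, -0.3203, 0.01], "delta_rot": [0, 0, -0.5074], "claw": 5}, {"delta_pos": [-0.0096, -0.3203, 0.01], "delta_rot": [0, 0, -0.5074], "claw": 5}, {"delta_pos": [-0.0096, -0.3203, 0.01], "delta_rot": [0, 0, -0.5074], "claw": 5}, {"delta_pos": [-0.0096, -0.3203, 0.01], "delta_rot": [0, 0, -0.5074], "claw": 5}, {"delta_pos": [-0.0096, -0.3203, 0.01], "delta_rot": [0, 0, -0.5074], "claw": 5}]}}

```text
time: 17.57
eef_pos: [0.532, -0.091, 0.2906]
tcp_rot: [0.708, 0.01, -0.706, 0.009]
contact_force: [-0.4, -0.2, -3.2]
opening: 0.095
```

```bash
python3 - <<'E'
from hold import *
held('g6.png',dz=-.061,win=(215,105,100,100))
a=cv2.imread("pics/raw_g6.png").astype(int)
m=((a[...,0]-a[...,2]>35)&(a[...,0]<170)).astype(np.uint8)
n,l,s,c=cv2.connectedComponentsWithStats(m)
for i in range(1,n):
    if s[i,4]>15 and 215<c[i][0]<315 and 120<c[i][1]<210: print(s[i],c[i].round(1))
w=.025;st_=ctrl.get_state();p=st_["eef_pos"]
ctr=np.array([p[0],p[1],p[2]-.061]);print("expected washer centre px",proj("scene",ctr).round(1))
E
```

```text
t 17.57 p [ 0.532  -0.091   0.2906] q [-0.358 -0.041  1.873  0.002  1.307  1.185] F [-0.4 -0.2 -3.2] open 8.1
x [ 0.002  0.001 -1.   ] y [ 0.027 -1.    -0.001]
washer c [ 0.5321 -0.091   0.2296] in stand: 0.0003 0.0481 0.1446
[265 127   4   5  17] [266.2 128.9]
[262 131  14  15 105] [268.2 138.2]
[238 141  28  35 260] [249. 157.]
[282 161  12   8  41] [286.1 164.3]
[292 172   7  11  44] [295.5 178.6]
expected washer centre px [[256.2 161.7]]
```

```bash
python3 - <<'E'
from hold import *
c=np.array([.5321,-.091,.2296])
for r in(.045,.033,.02):
  for off in(-.005,0.005):
    q=proj("scene",place(circ(1,off,r,c[2]),c[0],c[1],.025));print(r,off,q.min(0).round(1),q.max(0).round(1))
a=cv2.imread("pics/raw_g6.png").astype(int);d=a[...,0]-a[...,2]
print(d[140:180:2,234:274:2])
E
```

```text
0.045 -0.005 [246.6 146.4] [268.6 174.9]
0.045 0.005 [244.  148.2] [265.9 176.7]
0.033 -0.005 [249.5 150.3] [265.6 171.2]
0.033 0.005 [246.8 152.1] [262.9 173. ]
0.02 -0.005 [252.6 154.5] [262.4 167.1]
0.02 0.005 [249.9 156.2] [259.7 168.9]
[[-122  -82   -1   20    2   10   51   27    2    4    4    3    4    3
    32  104  134  131  103   43]
 [-121  -80   50   76   37    4    5    3    3    4    5    5    3    0
    61  138  127   69    2  -19]
 [-124  -86   61  103   96   73   17    3    4    4    3    3    1   -1
    61  107   31  -19  -17  -16]
 [-122 -102   35  110  108  109   91   44    3    4    2    0    1    0
    15   -3  -16  -16  -16  -15]
 [-123 -117    8  117  111  116  122   58    6    5    3   -1    1   -1
   -18  -16  -16  -15  -16  -15]
 [-123 -121  -29  114  132  129   85   41   21    4    1   -1   -1   -5
   -22  -15  -16  -15  -15  -16]
 [-123 -126  -54  103  138  132   73   57   42   13    2   -1   -1   -8
   -24  -16  -16  -16  -15  -16]
 [-124 -125  -75   93  145  135   80   59   58   43    8    7   15   -3
   -17  -17  -15  -15  -15  -16]
 [-124 -125  -91   
[... 541 characters left out ...]
6  -22   12   66   43    7   -4   -6
    12   48    3  -13  -16  -20]
 [ -15  -16  -15  -16  -15  -17  -16  -16  -14   27   67   43   11    2
    26   58   14   -9  -22  -14]
 [ -17  -15  -16  -16  -16  -16  -16  -15  -17  -12   32   67   57   47
    56   61   19   -5  -10   -3]
 [ -16  -15  -16  -16  -16  -16  -16  -15  -16  -18  -11   32   66   66
    63   62   21   -7   -5   -3]
 [ -16  -16  -15  -16  -17  -17  -16  -16  -16  -16  -15  -11   22   53
    62   51    2  -19  -12   -3]
 [ -16  -15  -16  -15  -16  -17  -16  -16  -16  -15  -16  -15  -19   -4
     6   -4  -25  -17  -17   -3]
 [ -15  -28  -46  -29  -15  -15  -16  -17  -16  -16  -16  -16  -16  -15
   -18  -16  -15  -15  -23   -7]]
```

The blue ring pixels (right edge about 265, bottom about row 175) match the expected outline to about 1 mm, and the hollow faces the gate as needed. Descending.

{"method": "play_rows", "body": {"targets": [{"delta_pos": [0, 0, -0.03], "delta_rot": [0, 0, 0], "claw": 5}, {"delta_pos": [0, 0, -0.06], "delta_rot": [0, 0, 0], "claw": 5}, {"delta_pos": [0, 0, -0.085], "delta_rot": [0, 0, 0], "claw": 5}, {"delta_pos": [0, 0, -0.11], "delta_rot": [0, 0, 0], "claw": 5}, {"delta_pos": [0, 0, -0.13], "delta_rot": [0, 0, 0], "claw": 5}, {"delta_pos": [0, 0, -0.14], "delta_rot": [0, 0, 0], "claw": 5}, {"delta_pos": [0, 0, -0.1445], "delta_rot": [0, 0, 0], "claw": 5}, {"delta_pos": [0, 0, -0.1445], "delta_rot": [0, 0, 0], "claw": 5}, {"delta_pos": [0, 0, -0.1445], "delta_rot": [0, 0, 0], "claw": 5}, {"delta_pos": [0, 0, -0.1445], "delta_rot": [0, 0, 0], "claw": 5}, {"delta_pos": [0, 0, -0.1445], "delta_rot": [0, 0, 0], "claw": 5}, {"delta_pos": [0, 0, -0.1445], "delta_rot": [0, 0, 0], "claw": 5}]}}

```text
time: 18.62
eef_pos: [0.5327, -0.0913, 0.1475]
tcp_rot: [0.709, 0.009, -0.705, 0.009]
contact_force: [-0.2, 0.8, -2.9]
opening: 0.089
```

```bash
python3 -c "
from hold import *
held('g7.png',dz=-.061)"
```

```text
t 18.62 p [ 0.5327 -0.0913  0.1475] q [-0.358  0.107  1.997  0.002  1.033  1.185] F [-0.2  0.8 -2.9] open 7.6
x [ 0.005  0.    -1.   ] y [ 0.027 -1.    -0.   ]
washer c [ 0.533  -0.0913  0.0865] in stand: 0.0012 0.0477 0.0015
```

Threading on as before, to stand y ≈ 0.

{"method": "play_rows", "body": {"targets": [{"delta_pos": [-0.001, 0, -0.001], "delta_rot": [0, 0.001, 0], "claw": 5}, {"delta_pos": [-0.0009, -0.005, -0.001], "delta_rot": [0, 0.001, 0], "claw": 5}, {"delta_pos": [-0.0008, -0.01, -0.001], "delta_rot": [0, 0.001, 0], "claw": 5}, {"delta_pos": [-0.0007, -0.014, -0.001], "delta_rot": [0, 0.001, 0], "claw": 5}, {"delta_pos": [-0.0006, -0.018, -0.001], "delta_rot": [0, 0.001, 0], "claw": 5}, {"delta_pos": [-0.0005, -0.022, -0.001], "delta_rot": [0, 0.001, 0], "claw": 5}, {"delta_pos": [-0.0004, -0.026, -0.001], "delta_rot": [0, 0.001, 0], "claw": 5}, {"delta_pos": [-0.0003, -0.03, -0.001], "delta_rot": [0, 0.001, 0], "claw": 5}, {"delta_pos": [-0.0002, -0.034, -0.001], "delta_rot": [0, 0.001, 0], "claw": 5}, {"delta_pos": [-0.0001, -0.038, -0.001], "delta_rot": [0, 0.001, 0], "claw": 5}, {"delta_pos": [0, -0.042, -0.001], "delta_rot": [0, 0.001, 0], "claw": 5}, {"delta_pos": [0.0002, -0.048, -0.001], "delta_rot": [0, 0.001, 0], "claw": 5}, {"delta_pos": [0.0002, -0.048, -0.001], "delta_rot": [0, 0.001, 0], "claw": 5}, {"delta_pos": [0.0002, -0.048, -0.001], "delta_rot": [0, 0.001, 0], "claw": 5}, {"delta_pos": [0.0002, -0.048, -0.001], "delta_rot": [0, 0.001, 0], "claw": 5}]}}

```text
time: 19.92
eef_pos: [0.5326, -0.1392, 0.1461]
tcp_rot: [0.707, 0.01, -0.707, 0.009]
contact_force: [0.0, 0.4, -3.5]
opening: 0.088
```

```bash
python3 -c "
from hold import *
held('g8.png',dz=-.061)"
```

```text
t 19.92 p [ 0.5326 -0.1392  0.1461] q [-4.400e-01  1.330e-01  1.972e+00  1.000e-03  1.037e+00  1.103e+00] F [ 0.   0.4 -3.5] open 7.5
x [ 0.001  0.001 -1.   ] y [ 0.026 -1.    -0.001]
washer c [ 0.5327 -0.1392  0.0851] in stand: -0.0003 -0.0002 0.0001
```

{"method": "play_rows", "body": {"targets": [{"delta_pos": [0.0001, -0.004, -0.002], "delta_rot": [0, 0, 0], "claw": 5}, {"delta_pos": [0.0002, -0.008, -0.002], "delta_rot": [0, 0, 0], "claw": 5}, {"delta_pos": [0.0003, -0.012, -0.002], "delta_rot": [0, 0, 0], "claw": 5}, {"delta_pos": [0.0004, -0.016, -0.002], "delta_rot": [0, 0, 0], "claw": 5}, {"delta_pos": [0.0005, -0.019, -0.002], "delta_rot": [0, 0, 0], "claw": 5}, {"delta_pos": [0.0006, -0.022, -0.002], "delta_rot": [0, 0, 0], "claw": 5}, {"delta_pos": [0.0006, -0.025, -0.002], "delta_rot": [0, 0, 0], "claw": 5}, {"delta_pos": [0.0007, -0.028, -0.002], "delta_rot": [0, 0, 0], "claw": 5}, {"delta_pos": [0.0008, -0.031, -0.002], "delta_rot": [0, 0, 0], "claw": 5}, {"delta_pos": [0.0008, -0.034, -0.002], "delta_rot": [0, 0, 0], "claw": 5}, {"delta_pos": [0.0008, -0.034, -0.002], "delta_rot": [0, 0, 0], "claw": 5}]}}

```text
time: 20.88
eef_pos: [0.5335, -0.1738, 0.1441]
tcp_rot: [0.707, 0.009, -0.707, 0.009]
contact_force: [1.5, 1.5, -2.9]
opening: 0.093
```

```bash
python3 -c "
from hold import *
held('g9.png',dz=-.061)"
```

```text
t 20.88 p [ 0.5335 -0.1738  0.1441] q [-0.496  0.158  1.948  0.     1.035  1.048] F [ 1.5  1.5 -2.9] open 8.0
x [ 0.001 -0.    -1.   ] y [ 0.027 -1.     0.   ]
washer c [ 0.5335 -0.1738  0.0831] in stand: -0.0003 -0.0348 -0.0019
```

{"method": "play_rows", "body": {"targets": [{"delta_pos": [0.0001, -0.003, 0], "delta_rot": [0, 0, 0], "claw": 5}, {"delta_pos": [0.0002, -0.006, 0], "delta_rot": [0, 0, 0], "claw": 5}, {"delta_pos": [0.0002, -0.009, 0], "delta_rot": [0, 0, 0], "claw": 5}, {"delta_pos": [0.0002, -0.011, 0], "delta_rot": [0, 0, 0], "claw": 5}, {"delta_pos": [0.0002, -0.012, 0], "delta_rot": [0, 0, 0], "claw": 5}, {"delta_pos": [0.0002, -0.012, 0], "delta_rot": [0, 0, 0], "claw": 5}, {"delta_pos": [0.0002, -0.012, 0], "delta_rot": [0, 0, 0], "claw": 5}]}}

```text
time: 21.52
eef_pos: [0.5337, -0.186, 0.1441]
tcp_rot: [0.707, 0.009, -0.707, 0.01]
contact_force: [1.1, 1.6, -3.3]
opening: 0.092
```

{"method": "play_rows", "body": {"targets": [{"delta_pos": [0, -0.001, 0], "delta_rot": [0, 0, 0], "claw": 5}, {"delta_pos": [0, -0.002, 0], "delta_rot": [0, 0, 0], "claw": 5}, {"delta_pos": [0, -0.002, 0], "delta_rot": [0, 0, 0], "claw": 5}, {"delta_pos": [0, -0.002, 0], "delta_rot": [0, 0, 0], "claw": 5}]}}

```text
time: 21.85
eef_pos: [0.5337, -0.1881, 0.144]
tcp_rot: [0.707, 0.009, -0.707, 0.01]
contact_force: [1.6, 2.9, -3.7]
opening: 0.091
```

{"method": "play_rows", "body": {"targets": [{"delta_pos": [0, -0.001, 0], "delta_rot": [0, 0, 0], "claw": 5}, {"delta_pos": [0, -0.002, 0], "delta_rot": [0, 0, 0], "claw": 5}, {"delta_pos": [0, -0.002, 0], "delta_rot": [0, 0, 0], "claw": 5}, {"delta_pos": [0, -0.002, 0], "delta_rot": [0, 0, 0], "claw": 5}]}}

```text
time: 22.18
eef_pos: [0.5337, -0.1902, 0.1441]
tcp_rot: [0.707, 0.009, -0.707, 0.01]
contact_force: [1.4, 3.4, -2.9]
opening: 0.092
```

{"method": "play_rows", "body": {"targets": [{"delta_pos": [0, -0.001, 0], "delta_rot": [0, 0, 0], "claw": 5}, {"delta_pos": [0, -0.002, 0], "delta_rot": [0, 0, 0], "claw": 5}, {"delta_pos": [0, -0.002, 0], "delta_rot": [0, 0, 0], "claw": 5}, {"delta_pos": [0, -0.002, 0], "delta_rot": [0, 0, 0], "claw": 5}]}}

```text
time: 22.52
eef_pos: [0.5338, -0.1924, 0.1441]
tcp_rot: [0.708, 0.009, -0.707, 0.01]
contact_force: [1.0, 2.4, -3.3]
opening: 0.089
```

{"method": "play_rows", "body": {"targets": [{"delta_pos": [0, -0.001, 0], "delta_rot": [0, 0, 0], "claw": 5}, {"delta_pos": [0, -0.002, 0], "delta_rot": [0, 0, 0], "claw": 5}, {"delta_pos": [0, -0.002, 0], "delta_rot": [0, 0, 0], "claw": 5}, {"delta_pos": [0, -0.002, 0], "delta_rot": [0, 0, 0], "claw": 5}]}}

```text
time: 22.85
eef_pos: [0.5338, -0.194, 0.1441]
tcp_rot: [0.708, 0.009, -0.707, 0.009]
contact_force: [1.1, 5.0, -2.2]
opening: 0.09
```

{"method": "play_rows", "body": {"targets": [{"delta_pos": [0, -0.001, 0], "delta_rot": [0, 0, 0], "claw": 5}, {"delta_pos": [0, -0.002, 0], "delta_rot": [0, 0, 0], "claw": 5}, {"delta_pos": [0, -0.002, 0], "delta_rot": [0, 0, 0], "claw": 5}, {"delta_pos": [0, -0.002, 0], "delta_rot": [0, 0, 0], "claw": 5}]}}

```text
time: 23.18
eef_pos: [0.5337, -0.1945, 0.1441]
tcp_rot: [0.707, 0.01, -0.707, 0.008]
contact_force: [1.4, 7.7, -1.2]
opening: 0.094
```

The push stopped with 7.7 N, so the stack is seated and the stand's origin is at y ≈ -0.144. Backing off slightly, lowering to hang and releasing with a small opening.

{"method": "play_rows", "body": {"targets": [{"delta_pos": [0, 0.0015, -0.001], "delta_rot": [0, 0, 0], "claw": 5}, {"delta_pos": [0, 0.0015, -0.0017], "delta_rot": [0, 0, 0], "claw": 5}, {"delta_pos": [0, 0.0015, -0.0017], "delta_rot": [0, 0, 0], "claw": 5}, {"delta_pos": [0, 0.0015, -0.0017], "delta_rot": [0, 0, 0], "claw": 5}, {"delta_pos": [0, 0.0015, -0.0017], "delta_rot": [0, 0, 0], "claw": 13}, {"delta_pos": [0, 0.0015, -0.0017], "delta_rot": [0, 0, 0], "claw": 13}, {"delta_pos": [0, 0.0015, -0.0017], "delta_rot": [0, 0, 0], "claw": 13}, {"delta_pos": [0, 0.0015, -0.0017], "delta_rot": [0, 0, 0], "claw": 13}]}}

```text
time: 23.85
eef_pos: [0.5335, -0.1934, 0.1421]
tcp_rot: [0.707, 0.01, -0.707, 0.008]
contact_force: [0.1, -0.4, -0.1]
opening: 0.15
```

{"method": "play_rows", "body": {"targets": [{"delta_pos": [0, 0, 0.006], "delta_rot": [0, 0, 0], "claw": 13}, {"delta_pos": [0, 0, 0.012], "delta_rot": [0, 0, 0], "claw": 13}, {"delta_pos": [0, 0, 0.02], "delta_rot": [0, 0, 0], "claw": 13}, {"delta_pos": [0, 0, 0.02], "delta_rot": [0, 0, 0], "claw": 13}, {"delta_pos": [0, 0, 0.02], "delta_rot": [0, 0, 0], "claw": 13}]}}

```text
time: 24.27
eef_pos: [0.5341, -0.1938, 0.1635]
tcp_rot: [0.708, 0.01, -0.706, 0.009]
contact_force: [-0.2, 0.9, 0.2]
opening: 0.153
```

{"method": "play_rows", "body": {"targets": [{"delta_pos": [0, 0, 0.04], "delta_rot": [0, 0, 0], "claw": 13}, {"delta_pos": [0, 0, 0.08], "delta_rot": [0, 0, 0], "claw": 13}, {"delta_pos": [0, 0, 0.11], "delta_rot": [0, 0, 0], "claw": 0}, {"delta_pos": [-0.002, 0.1, 0.11], "delta_rot": [0, 0, 0.12], "claw": 0}, {"delta_pos": [-0.002, 0.1, 0.11], "delta_rot": [0, 0, 0.12], "claw": 0}, {"delta_pos": [-0.002, 0.1, 0.11], "delta_rot": [0, 0, 0.12], "claw": 0}, {"delta_pos": [-0.005, 0.218, 0.11], "delta_rot": [0, 0, 0.3], "claw": 0}, {"delta_pos": [-0.005, 0.218, 0.11], "delta_rot": [0, 0, 0.3], "claw": 0}, {"delta_pos": [-0.005, 0.218, 0.11], "delta_rot": [0, 0, 0.3], "claw": 0}, {"delta_pos": [-0.005, 0.218, 0.11], "delta_rot": [0, 0, 0.5], "claw": 0}, {"delta_pos": [-0.005, 0.218, 0.11], "delta_rot": [0, 0, 0.5], "claw": 0}, {"delta_pos": [-0.005, 0.218, 0.11], "delta_rot": [0, 0, 0.5], "claw": 0}, {"delta_pos": [-0.005, 0.218, 0.11], "delta_rot": [0, 0, 0.5], "claw": 0}, {"delta_pos": [-0.005, 0.218, 0.11], "delta_rot": [0, 0, 0.5], "claw": 0}, {"delta_pos": [-0.005, 0.218, 0.11], "delta_rot": [0, 0, 0.5], "claw": 0}, {"delta_pos": [-0.005, 0.218, 0.11], "delta_rot": [0, 0, 0.5], "claw": 0}, {"delta_pos": [-0.005, 0.218, 0.11], "delta_rot": [0, 0, 0.5], "claw": 0}]}}

```text
time: 25.68
eef_pos: [0.5289, 0.0242, 0.2732]
tcp_rot: [0.493, 0.508, -0.493, 0.506]
contact_force: [0.1, 0.0, 0.7]
opening: -0.0
```

```bash
python3 - <<'E'
from hold import *
st()
a=ctrl.read_camera("scene");b=ctrl.read_camera("top");cv2.imwrite("pics/s10.png",a);cv2.imwrite("pics/t10.png",b)
S=(.5331,-.1445,.025)
for n,i in(("scene",a),("top",b)):
    i=i.astype(int)
    m=((i[...,2]-i[...,1]>60)).astype(np.uint8);nn,l,s,c=cv2.connectedComponentsWithStats(m)
    print(n,[(s[k].tolist(),c[k].round(1).tolist()) for k in range(1,nn) if s[k,4]>20])
    print("exp gate g=.012",proj(n,place([[-.046,.095-.012,.151],[.046,.095-.012,.151]],*S)).round(1).tolist())
E
```

```text
t 25.68 p [0.5289 0.0242 0.2732] q [-0.147 -0.05   1.914  0.002  1.279 -0.175] F [0.1 0.  0.7] open -0.0
x [-0.002  0.002 -1.   ] y [ 1.     0.027 -0.001]
scene [([167, 6, 19, 23, 223], [177.0, 16.6]), ([193, 42, 11, 8, 67], [197.9, 45.3]), ([208, 61, 18, 25, 297], [216.9, 73.1]), ([111, 106, 50, 101, 1450], [136.5, 154.8]), ([233, 145, 7, 17, 84], [236.0, 153.2]), ([237, 178, 22, 43, 212], [250.8, 196.2]), ([239, 191, 4, 16, 39], [240.2, 198.3])]
exp gate g=.012 [[259.9, 195.0], [238.4, 177.1]]
top [([316, 5, 10, 10, 79], [320.7, 9.7]), ([304, 39, 29, 94, 895], [317.4, 79.3]), ([214, 41, 18, 96, 595], [223.1, 82.3]), ([239, 175, 3, 26, 76], [240.0, 187.5]), ([348, 212, 20, 8, 114], [357.3, 215.4])]
exp gate g=.012 [[242.0, 200.2], [241.2, 172.9]]
```

{"method": "play_rows", "body": {"targets": [{"delta_pos": [0, 0, -0.035], "delta_rot": [0, 0, 0], "claw": 0}, {"delta_pos": [0, 0, -0.07], "delta_rot": [0, 0, 0], "claw": 0}, {"delta_pos": [0, 0, -0.1], "delta_rot": [0, 0, 0], "claw": 0}, {"delta_pos": [0, 0, -0.115], "delta_rot": [0, 0, 0], "claw": 0}, {"delta_pos": [0, 0, -0.1255], "delta_rot": [0, 0, 0], "claw": 0}, {"delta_pos": [0, 0, -0.1255], "delta_rot": [0, 0, 0], "claw": 0}, {"delta_pos": [0, 0, -0.1255], "delta_rot": [0, 0, 0], "claw": 0}, {"delta_pos": [0.0005, -0.02, -0.1255], "delta_rot": [0, 0, 0], "claw": 0}, {"delta_pos": [0.001, -0.04, -0.1255], "delta_rot": [0, 0, 0], "claw": 0}, {"delta_pos": [0.0012, -0.05, -0.1255], "delta_rot": [0, 0, 0], "claw": 0}, {"delta_pos": [0.0012, -0.055, -0.1255], "delta_rot": [0, 0, 0], "claw": 0}, {"delta_pos": [0.0013, -0.06, -0.1255], "delta_rot": [0, 0, 0], "claw": 0}, {"delta_pos": [0.0014, -0.065, -0.1255], "delta_rot": [0, 0, 0], "claw": 0}, {"delta_pos": [0.0014, -0.07, -0.1255], "delta_rot": [0, 0, 0], "claw": 0}, {"delta_pos": [0.0014, -0.07, -0.1255], "delta_rot": [0, 0, 0], "claw": 0}]}}

```text
time: 27.03
eef_pos: [0.5307, -0.0462, 0.1483]
tcp_rot: [0.494, 0.507, -0.494, 0.505]
contact_force: [-0.1, -0.6, 0.2]
opening: 0.002
```

```bash
python3 -c "
from h import *
st()"
```

```text
t 27.03 p [ 0.5307 -0.0462  0.1483] q [-2.780e-01  9.200e-02  2.012e+00  2.000e-03  1.038e+00 -3.030e-01] F [-0.1 -0.6  0.2] open 0.2
x [-0.     0.002 -1.   ] y [ 1.     0.024 -0.   ]
```

{"method": "play_rows", "body": {"targets": [{"delta_pos": [0.0001, -0.006, 0], "delta_rot": [0, 0, 0], "claw": 0}, {"delta_pos": [0.0003, -0.012, 0], "delta_rot": [0, 0, 0], "claw": 0}, {"delta_pos": [0.0005, -0.02, 0], "delta_rot": [0, 0, 0], "claw": 0}, {"delta_pos": [0.0007, -0.028, 0], "delta_rot": [0, 0, 0], "claw": 0}, {"delta_pos": [0.0009, -0.036, 0], "delta_rot": [0, 0, 0], "claw": 0}, {"delta_pos": [0.0011, -0.044, 0], "delta_rot": [0, 0, 0], "claw": 0}, {"delta_pos": [0.0013, -0.052, 0], "delta_rot": [0, 0, 0], "claw": 0}, {"delta_pos": [0.0014, -0.056, 0], "delta_rot": [0, 0, 0], "claw": 0}, {"delta_pos": [0.0014, -0.056, 0], "delta_rot": [0, 0, 0], "claw": 0}]}}

```text
time: 27.78
eef_pos: [0.5321, -0.1038, 0.1481]
tcp_rot: [0.494, 0.506, -0.494, 0.506]
contact_force: [0.4, -0.6, -0.5]
opening: 0.0
```

```bash
cat > gate.py <<'E'
from hold import *
S=(.5331,-.1445,.025)
def gate(tag):
    for n,w in(("scene",(225,140,80,95)),("top",(230,165,60,45))):
        i0=ctrl.read_camera(n);cv2.imwrite(f"pics/{n}_{tag}.png",i0);x,y,ww,hh=w;i=i0[y:y+hh,x:x+ww].astype(int)
        m=((i[...,2]-i[...,1]>50)).astype(np.uint8);nn,l,s,c=cv2.connectedComponentsWithStats(m)
        print(n,[((s[k][:2]+[x,y]).tolist(),s[k][2:].tolist()) for k in range(1,nn) if s[k,4]>15])
    for g in (.015,.06,.14):print("exp",g,proj("scene",place([[-.046,.095-g,.151],[.046,.095-g,.151]],*S)).round(1).tolist(),proj("top",place([[-.046,.101-g,.151]],*S)).round(1).tolist())
E
python3 -c "
from gate import *
st();gate('p1')"
```

```text
t 27.78 p [ 0.5321 -0.1038  0.1481] q [-0.38   0.113  1.99   0.     1.039 -0.403] F [ 0.4 -0.6 -0.5] open 0.0
x [-0.  0. -1.] y [ 1.     0.023 -0.   ]
scene [([225, 140], [15, 26, 307]), ([268, 178], [6, 28, 62]), ([255, 186], [5, 10, 30])]
top []
exp 0.015 [[260.6, 194.5], [239.2, 176.6]] [[241.1, 200.2]]
exp 0.06 [[272.3, 186.2], [250.7, 168.8]] [[254.7, 199.7]]
exp 0.14 [[292.1, 172.0], [270.5, 155.5]] [[279.1, 198.9]]
```

The gate is moving with the push: its right leg went from u≈259 to 274. Continuing.

{"method": "play_rows", "body": {"targets": [{"delta_pos": [0.0001, -0.006, 0], "delta_rot": [0, 0, 0], "claw": 0}, {"delta_pos": [0.0003, -0.012, 0], "delta_rot": [0, 0, 0], "claw": 0}, {"delta_pos": [0.0005, -0.018, 0], "delta_rot": [0, 0, 0], "claw": 0}, {"delta_pos": [0.0006, -0.024, 0], "delta_rot": [0, 0, 0], "claw": 0}, {"delta_pos": [0.0007, -0.03, 0], "delta_rot": [0, 0, 0], "claw": 0}, {"delta_pos": [0.0009, -0.036, 0], "delta_rot": [0, 0, 0], "claw": 0}, {"delta_pos": [0.001, -0.042, 0], "delta_rot": [0, 0, 0], "claw": 0}, {"delta_pos": [0.001, -0.046, 0], "delta_rot": [0, 0, 0], "claw": 0}]}}

```text
time: 28.55
eef_pos: [0.5331, -0.1499, 0.148]
tcp_rot: [0.494, 0.506, -0.494, 0.506]
contact_force: [-0.7, 2.0, 1.1]
opening: 0.001
```

{"method": "play_rows", "body": {"targets": [{"delta_pos": [0.0001, -0.002, 0], "delta_rot": [0, 0, 0], "claw": 0}, {"delta_pos": [0.0001, -0.004, 0], "delta_rot": [0, 0, 0], "claw": 0}, {"delta_pos": [0.0002, -0.006, 0], "delta_rot": [0, 0, 0], "claw": 0}, {"delta_pos": [0.0002, -0.008, 0], "delta_rot": [0, 0, 0], "claw": 0}]}}

```text
time: 28.88
eef_pos: [0.5333, -0.158, 0.148]
tcp_rot: [0.494, 0.506, -0.494, 0.506]
contact_force: [-1.1, 2.2, 2.3]
opening: 0.0
```

Pushing at about 2.2 N, which is the gate's own friction. Now 2 mm steps until it stops.

{"method": "play_rows", "body": {"targets": [{"delta_pos": [0, -0.002, 0], "delta_rot": [0, 0, 0], "claw": 0}, {"delta_pos": [0.0001, -0.004, 0], "delta_rot": [0, 0, 0], "claw": 0}, {"delta_pos": [0.0001, -0.004, 0], "delta_rot": [0, 0, 0], "claw": 0}]}}

```text
time: 29.13
eef_pos: [0.5334, -0.1624, 0.148]
tcp_rot: [0.494, 0.506, -0.494, 0.506]
contact_force: [-0.8, 1.7, 0.0]
opening: 0.001
```

{"method": "play_rows", "body": {"targets": [{"delta_pos": [0, -0.0015, 0], "delta_rot": [0, 0, 0], "claw": 0}, {"delta_pos": [0.0001, -0.003, 0], "delta_rot": [0, 0, 0], "claw": 0}, {"delta_pos": [0.0001, -0.003, 0], "delta_rot": [0, 0, 0], "claw": 0}]}}

```text
time: 29.38
eef_pos: [0.5334, -0.1636, 0.148]
tcp_rot: [0.495, 0.507, -0.493, 0.504]
contact_force: [-0.5, 7.5, 3.2]
opening: -0.0
```

{"method": "play_rows", "body": {"targets": [{"delta_pos": [0, -0.0015, 0], "delta_rot": [0, 0, 0], "claw": 0}, {"delta_pos": [0.0001, -0.003, 0], "delta_rot": [0, 0, 0], "claw": 0}, {"delta_pos": [0.0001, -0.003, 0], "delta_rot": [0, 0, 0], "claw": 0}]}}

```text
time: 29.63
eef_pos: [0.5334, -0.1638, 0.1481]
tcp_rot: [0.497, 0.509, -0.492, 0.502]
contact_force: [-2.4, 11.3, 4.2]
opening: 0.002
```

{"method": "play_rows", "body": {"targets": [{"delta_pos": [0, -0.003, 0], "delta_rot": [0, 0, 0], "claw": 0}, {"delta_pos": [0, -0.004, 0], "delta_rot": [0, 0, 0], "claw": 0}, {"delta_pos": [0, -0.004, 0], "delta_rot": [0, 0, 0], "claw": 0}]}}

```text
time: 29.88
eef_pos: [0.5334, -0.1639, 0.1482]
tcp_rot: [0.499, 0.511, -0.49, 0.499]
contact_force: [-0.5, 14.7, 5.0]
opening: -0.002
```

{"method": "play_rows", "body": {"targets": [{"delta_pos": [0, 0.005, 0], "delta_rot": [0, 0, 0], "claw": 0}, {"delta_pos": [0, 0.02, 0], "delta_rot": [0, 0, 0], "claw": 0}, {"delta_pos": [0, 0.04, 0], "delta_rot": [0, 0, 0], "claw": 0}, {"delta_pos": [0, 0.07, 0], "delta_rot": [0, 0, 0], "claw": 0}, {"delta_pos": [0, 0.1, 0.03], "delta_rot": [0, 0, 0], "claw": 0}, {"delta_pos": [0, 0.14, 0.06], "delta_rot": [0, 0, 0], "claw": 0}, {"delta_pos": [0, 0.18, 0.1], "delta_rot": [0, 0, 0], "claw": 0}, {"delta_pos": [0, 0.22, 0.12], "delta_rot": [0, 0, 0], "claw": 0}, {"delta_pos": [0, 0.26, 0.13], "delta_rot": [0, 0, 0], "claw": 0}, {"delta_pos": [0, 0.3, 0.13], "delta_rot": [0, 0, 0], "claw": 0}, {"delta_pos": [0, 0.34, 0.13], "delta_rot": [0, 0, 0], "claw": 0}, {"delta_pos": [0, 0.36, 0.13], "delta_rot": [0, 0, 0], "claw": 0}, {"delta_pos": [0, 0.36, 0.13], "delta_rot": [0, 0, 0], "claw": 0}, {"delta_pos": [0, 0.36, 0.13], "delta_rot": [0, 0, 0], "claw": 0}]}}

```text
time: 31.05
eef_pos: [0.5331, 0.1983, 0.2783]
tcp_rot: [0.498, 0.511, -0.489, 0.501]
contact_force: [-0.0, -0.1, -0.4]
opening: -0.002
```

```bash
python3 - <<'E'
from gate import *
st();gate("fin")
a=cv2.imread("pics/scene_fin.png");b=cv2.imread("pics/top_fin.png")
A=overlay(a,"scene",[],(225,135,100,100),6)
B=overlay(b,"top",[],(222,165,50*2,70),4)[:, :]
o=np.zeros((600,800,3),np.uint8);o[:600,:600]=A[:600,:600];x=cv2.resize(b[160:220,250:320],(200,171),interpolation=cv2.INTER_CUBIC);o[:171,600:]=x
x=cv2.resize(a[80:320,140:512],(200,129));o[200:329,600:]=x;x=cv2.resize(b[130:280,140:440],(200,100));o[350:450,600:]=x
cv2.imwrite("pics/fin.png",o)
E
```

```text
t 31.05 p [0.5331 0.1983 0.2783] q [0.17  0.033 1.822 0.021 1.284 0.139] F [-0.  -0.1 -0.4] open -0.2
x [-0.001  0.02  -1.   ] y [ 1.     0.025 -0.001]
scene []
top [([276, 173], [5, 27, 94])]
exp 0.015 [[260.6, 194.5], [239.2, 176.6]] [[241.1, 200.2]]
exp 0.06 [[272.3, 186.2], [250.7, 168.8]] [[254.7, 199.7]]
exp 0.14 [[292.1, 172.0], [270.5, 155.5]] [[279.1, 198.9]]
```

View pics/fin.png

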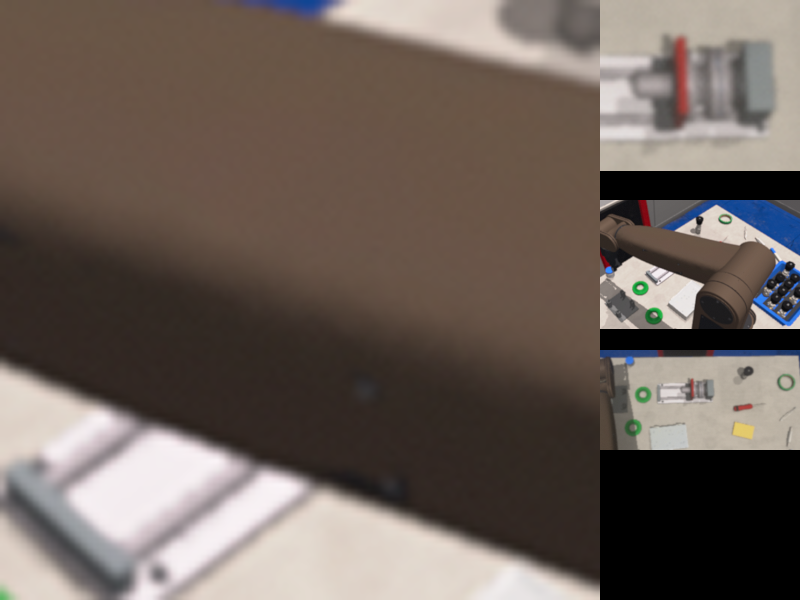

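Top inset: the gate (red, u≈278) stands against the stack, and the valve, screwdriver and pot are where they were. The arm hides the scene view, so I'll swing it clear and check numerically; my viewing quota is used up.

{"method": "play_rows", "body": {"targets": [{"delta_pos": [0.02, -0.45, 0.05], "delta_rot": [0, 0, 0], "claw": 0}, {"delta_pos": [0.02, -0.45, 0.05], "delta_rot": [0, 0, 0], "claw": 0}, {"delta_pos": [0.02, -0.45, 0.05], "delta_rot": [0, 0, 0], "claw": 0}, {"delta_pos": [0.02, -0.45, 0.05], "delta_rot": [0, 0, 0], "claw": 0}, {"delta_pos": [0.02, -0.45, 0.05], "delta_rot": [0, 0, 0], "claw": 0}, {"delta_pos": [0.02, -0.45, 0.05], "delta_rot": [0, 0, 0], "claw": 0}, {"delta_pos": [0.02, -0.45, 0.05], "delta_rot": [0, 0, 0], "claw": 0}, {"delta_pos": [0.02, -0.45, 0.05], "delta_rot": [0, 0, 0], "claw": 0}, {"delta_pos": [0.02, -0.45, 0.05], "delta_rot": [0, 0, 0], "claw": 0}, {"delta_pos": [0.02, -0.45, 0.05], "delta_rot": [0, 0, 0], "claw": 0}, {"delta_pos": [-0.3, -0.84, 0.05], "delta_rot": [0, 0, 0], "claw": 0}, {"delta_pos": [-0.3, -0.84, 0.05], "delta_rot": [0, 0, 0], "claw": 0}, {"delta_pos": [-0.3, -0.84, 0.05], "delta_rot": [0, 0, 0], "claw": 0}, {"delta_pos": [-0.3, -0.84, 0.05], "delta_rot": [0, 0, 0], "claw": 0}, {"delta_pos": [-0.3, -0.84, 0.05], "delta_rot": [0, 0, 0], "claw": 0}, {"delta_pos": [-0.3, -0.84, 0.05], "delta_rot": [0, 0, 0], "claw": 0}, {"delta_pos": [-0.3, -0.84, 0.05], "delta_rot": [0, 0, 0], "claw": 0}, {"delta_pos": [-0.3, -0.84, 0.05], "delta_rot": [0, 0, 0], "claw": 0}, {"delta_pos": [-0.3, -0.84, 0.05], "delta_rot": [0, 0, 0], "claw": 0}, {"delta_pos": [-0.3, -0.84, 0.05], "delta_rot": [0, 0, 0], "claw": 0}]}}

```text
time: 32.82
eef_pos: [0.2989, -0.5538, 0.327]
tcp_rot: [0.5, 0.51, -0.491, 0.499]
contact_force: [0.5, -0.9, 0.1]
opening: 0.005
```

{"method": "play_rows", "body": {"targets": [{"delta_pos": [-0.03, -0.04, 0], "delta_rot": [0, 0, 0], "claw": 0}, {"delta_pos": [-0.03, -0.04, 0], "delta_rot": [0, 0, 0], "claw": 0}, {"delta_pos": [-0.03, -0.04, 0], "delta_rot": [0, 0, 0], "claw": 0}, {"delta_pos": [-0.03, -0.04, 0], "delta_rot": [0, 0, 0], "claw": 0}]}}

```text
time: 33.15
eef_pos: [0.2671, -0.5943, 0.3264]
tcp_rot: [0.501, 0.509, -0.492, 0.498]
contact_force: [1.2, -1.1, 0.3]
opening: -0.001
```

```bash
python3 - <<'E'
from gate import *
st();gate("fin2")
b=cv2.imread("pics/top_fin2.png").mean(2).round().astype(int)
print("top cols 274-306 rows 180..196");print(b[178:198:2,274:306])
for z,nm in((.126,"rim top z.126"),(.130,"fit top")):
  ys=[-.105,-.095,-.085,-.075,-.055,-.045,-.033];print(nm,[round(v,1) for v in proj("top",place([[0,y,z] for y in ys],*S))[:,0]],proj("top",place([[0,-.08,z]],*S)).round(1).tolist())
a0=cv2.imread("pics/scene0.png");a=cv2.imread("pics/scene_fin2.png");d=cv2.absdiff(cv2.imread("pics/top0.png"),cv2.imread("pics/top_fin2.png")).max(2)
for nm,(u,v) in dict(valve=(360,162),driver=(357,215),pot=(184,147),ring1=(205,197),ring2=(190,246),ring3=(418,178)).items(): print(nm,"maxdiff",d[v-12:v+13,u-14:u+15].max())
E
```

```text
t 33.15 p [ 0.2671 -0.5943  0.3264] q [-1.305  0.202  1.551  0.003  1.409 -1.319] F [ 1.2 -1.1  0.3] open -0.1
x [-0.003  0.02  -1.   ] y [ 1.     0.014 -0.003]
scene [([225, 140], [15, 26, 303]), ([269, 157], [23, 41, 297])]
top [([276, 173], [5, 27, 95])]
exp 0.015 [[260.6, 194.5], [239.2, 176.6]] [[241.1, 200.2]]
exp 0.06 [[272.3, 186.2], [250.7, 168.8]] [[254.7, 199.7]]
exp 0.14 [[292.1, 172.0], [270.5, 155.5]] [[279.1, 198.9]]
top cols 274-306 rows 180..196
[[107  97  87  89  95 102 114 132 154 156 138 122 114 103 107 116 113 115
  122 131 128 124 119 115 104  91 100 119 131 134 137 137]
 [ 86  78  80  87  94 103 118 140 162 169 153 136 121 108 113 125 124 124
  133 140 142 129 114 101  89  84  99 119 132 136 137 138]
 [ 67  66  75  85  94 105 123 137 141 135 127 119 108 104 116 134 138 137
  142 143 135 112  91  78  76  79  97 120 134 138 137 138]
 [ 70  69  72  84  93 106 128 141 141 129 112 104 101 103 119 137 142 139
  140 146 136 120 102  86  82  86  99 120 135 138 138 139]
 [102  85  78  83  93 109 132 149 150 139 127 116 110 107 120 143 153 152
  148 151 147 130 112  92  
[... 418 characters left out ...]
137 139 139]
 [ 84  76  75  83  90 100 117 133 142 138 126 117 108 106 112 129 141 139
  137 141 139 125 105  85  78  77  84 105 127 137 140 139]
 [ 71  67  72  78  88  98 111 126 134 134 128 120 107 102 106 123 135 132
  127 132 132 119  97  78  72  73  80 101 125 136 140 141]]
rim top z.126 [np.float64(297.6), np.float64(294.6), np.float64(291.7), np.float64(288.7), np.float64(282.8), np.float64(279.8), np.float64(276.3)] [[290.2, 186.2]]
fit top [np.float64(297.7), np.float64(294.8), np.float64(291.8), np.float64(288.8), np.float64(282.9), np.float64(279.9), np.float64(276.3)] [[290.3, 186.0]]
valve maxdiff 5
driver maxdiff 70
pot maxdiff 5
ring1 maxdiff 6
ring2 maxdiff 68
ring3 maxdiff 6
```

```bash
python3 - <<'E'
import cv2,numpy as np
for f in("top0","t10","top_fin","top_fin2"):
    i=cv2.imread(f"pics/{f}.png").astype(int);r=(i[...,2]-i[...,1]>50);g=(i[...,1]-i[...,2]>50)
    def c(m,x,y,w,h):
        v,u=np.nonzero(m[y:y+h,x:x+w]);return (len(u),(u.mean()+x).round(1),(v.mean()+y).round(1)) if len(u) else None
    print(f,"driver",c(r,335,200,50,30),"ring2",c(g,170,225,40,40))
from plant import ctrl
E
```

```text
top0 driver (149, np.float64(355.9), np.float64(215.6)) ring2 (320, np.float64(189.6), np.float64(246.3))
t10 driver (144, np.float64(356.4), np.float64(215.5)) ring2 None
top_fin driver (149, np.float64(356.1), np.float64(215.6)) ring2 (143, np.float64(196.2), np.float64(245.0))
top_fin2 driver (126, np.float64(355.1), np.float64(215.2)) ring2 (288, np.float64(188.4), np.float64(245.9))
```

The driver hasn't moved: in the unshadowed picture its centroid is (356.1, 215.6), against (355.9, 215.6) at the start. The differences are arm shadow. Handing in.

```bash
python3 -c "
from plant import ctrl
print(ctrl.sign_off())"
```

```text
the job is handed in; nothing more can be done
None
```

Both washers are on the arbor in alternating order and the red gate is closed on the stack. I handed in at about 33 s; no verdict is reported.

- **First washer:** the one nearer the robot in the rack, hung with its hollow side facing the fitted washer's hollow side.
- **Second washer:** the far one, hung dome to dome with the first, then pushed in until it stopped at 7.7 N.
- **Gate:** pushed on its rubber pad to a firm stop at 14.7 N, then left there with the arm clear.

**What the last checks showed (top view):**
- **First and fitted washers:** their rims form one continuous band at columns 288.5–295, where 288.7–294.6 was expected.
- **Second washer:** its rim is at columns 280–283.5, right against the gate.
- **Gate travel:** it reads about 0.137 ± 0.003 m from the pictures, against a nominal 0.140.
- **Bystanders:** the valve and pot are unchanged. The screwdriver and one green ring showed brightness differences from the arm's shadow or the arm itself; the screwdriver's position in the unshadowed picture matches the start.

**What disagreed or is less certain:**
- **Stand position:** my first estimate along the arbor was about 5 mm off. I corrected it from where the stack stopped.
- **Gate against stack:** assuming 22 mm wide fingers, the gate stopped about 2.5 mm short of where I worked out the stack's end to be. The pictures show no gap there, so I put it down to the fingers' true width.
- **Final look:** I had no enlarged view of the finished stack from the scene camera, because the arm blocked it in my last allowed picture. The final checks rest on pixel measurements and contact forces.

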